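# Lock out a tube rotator and load its clips

## Task

Before anyone loads the tube rotator it must be made safe: turn the isolator's rotary handle fully to off, and then swing its lockout hasp fully out. Only after that, push every sample tube on the bench down into a clip of the rotator, past the sprung jaw, until it lies fully home in the forks with the jaw closed over it; any clip will do. Leave the isolator off with the hasp out, and leave the pot, the slide box and the bottle where they stand.

Things in the scene. Friction and masses are not known exactly. Their poses are not given: they have to be found in the camera images.
- isolator: Fixed grey isolator housing, 130 x 130 x 34 mm, lying flat on the bench. Origin: centre of its underside, on the bench. At yaw 0 its x points away from the robot. The rotary handle is on its top, the lockout hasp lies on its top along the edge nearest the robot (its -x edge).
- handle (a joint): Angle of the rotary isolator handle about a vertical axis, rad: 0 = on (bar along the housing's x), 1.571 = off (bar along the housing's y, stop). It grows anticlockwise seen from above. Stiff (0.12 N m friction), stays where it is left.
- handle_grip (a point): Point on the handle's vertical axis, 8 mm below the top of its black grip bar, 60 mm above the bench. The bar is 74 mm long, 14 mm thick, 30 mm high and stands on a 5 mm disc on the housing; the point's x axis lies along the bar. A white mark is on one end of the bar.
- hasp (a joint): Angle of the steel lockout hasp about its vertical hinge, rad: 0 = folded in along the housing's near edge, 1.571 = swung fully out (stop), sticking out square from that edge towards the robot. It grows clockwise seen from above. Light friction (0.05 N m), stays where it is left.
- hasp_hinge (a point): Hinge axis of the hasp, at the height of hasp_tab. In the housing's frame at x -50, y +45 mm.
- hasp_tab (a point): Centre of the upright finger tab of the hasp, 55 mm from hasp_hinge along the hasp, 56 mm above the bench; 11 mm below the tab's top. The tab is 10 mm thick (across the hasp, its x axis), 22 mm long (along the hasp, its y axis) and 28 mm high, from 39 to 67 mm above the bench. A padlock loop lies flat beyond it.
- rotator: Fixed tube rotator: grey plate 120 (x) x 210 (y) x 8 mm carrying four equal fork clips side by side along its y, 56 mm apart, and a cream motor box 75 x 160 x 46 mm behind them (x +67 to +142 mm). Origin: centre of the plate's underside, on the bench.
- clip0 (a point): Seat of clip 0, at y = -84 mm on the rotator: the middle of a seated tube's axis, 34 mm above the bench; the tube lies along its x, either way round. Clip: two 6 mm forks at x -22 and +22 mm (38 mm free between), 18 mm wide inside; -y prongs rise 17 mm above the seat (flared top), +y prongs 2 mm.
- jaw0 (a joint): Opening of clip 0's sprung jaw, rad: 0 = closed. Two steel noses (x +-28 to 34 mm) on the +y side, 26 mm above the seat at the top, hinged under the tube along x. A tube pushed straight down on their slopes swings them to +y by about 0.15; they spring back over it once it is home. Takes 4 to 12 N.
- clip1 (a point): Seat of clip 1, at y = -28 mm on the rotator: the middle of a seated tube's axis, 34 mm above the bench; the tube lies along its x, either way round. Same as clip0.
- jaw1 (a joint): Opening of clip 1's sprung jaw, rad: 0 = closed. Same as jaw0.
- clip2 (a point): Seat of clip 2, at y = 28 mm on the rotator: the middle of a seated tube's axis, 34 mm above the bench; the tube lies along its x, either way round. Same as clip0.
- jaw2 (a joint): Opening of clip 2's sprung jaw, rad: 0 = closed. Same as jaw0.
- clip3 (a point): Seat of clip 3, at y = 84 mm on the rotator: the middle of a seated tube's axis, 34 mm above the bench; the tube lies along its x, either way round. Same as clip0.
- jaw3 (a joint): Opening of clip 3's sprung jaw, rad: 0 = closed. Same as jaw0.
- tube0: Capped sample tube, 106 mm long, 25 g: round white body of 16 mm diameter and 84 mm length, hexagonal blue cap (22 mm across flats, 14 mm long) at its +x end, white hexagonal foot (22 mm, 10 mm long) at its -x end. Origin: on the axis at the middle of the round body; x along the axis. Lying on the bench its origin is 11 mm up. Three or four tubes are present, lying on the blue-grey liner.
- tube1: Capped sample tube, 106 mm long, 25 g, the same as tube0; may be absent.
- tube2: Capped sample tube, 106 mm long, 25 g, the same as tube0; may be absent.
- tube3: Capped sample tube, 106 mm long, 25 g, the same as tube0; may be absent.
- specimen_pot: Bystander: white specimen pot with a red lid, 48 mm across, 65 mm high. Origin: centre of its underside.
- slide_box: Bystander: black slide box, 60 x 100 x 35 mm. Origin: centre of its underside.
- stain_bottle: Bystander: amber bottle, 60 mm across, 120 mm high. Origin: centre of its underside.
There are look-alikes about, which are no part of the job. Leave any green or orange look-alike of the tube2 alone. Leave any green look-alike of the tube3 alone.

How it is judged (in metres and radians):
On the way, in this order (a step that is already met when the one before it is completed fails the run):
1. the isolator handle is turned to off (value of joint handle above 1.48 rad), for 0.2 s.
2. the hasp is swung out with the handle off (value of joint handle above 1.48 rad and value of joint hasp above 1.35 rad), for 0.2 s.
3. every tube present is home in a clip (((z of tube0 in the frame of clip0 between -0.004 and 0.004 m and horizontal distance between tube0 and clip0 below 0.01 m and angle between the x axis of tube0 and the x axis of clip0, either way round below 0.1 rad and value of joint jaw0 below 0.1 rad) or (z of tube0 in the frame of clip1 between -0.004 and 0.004 m and horizontal distance between tube0 and clip1 below 0.01 m and angle between the x axis of tube0 and the x axis of clip1, either way round below 0.1 rad and value of joint jaw1 below 0.1 rad) or (z of tube0 in the frame of clip2 between -0.004 and 0.004 m and horizontal distance between tube0 and clip2 below 0.01 m and angle between the x axis of tube0 and the x axis of clip2, either way round below 0.1 rad and value of joint jaw2 below 0.1 rad) or (z of tube0 in the frame of clip3 between -0.004 and 0.004 m and horizontal distance between tube0 and clip3 below 0.01 m and angle between the x axis of tube0 and the x axis of clip3, either way round below 0.1 rad and value of joint jaw3 below 0.1 rad)) and ((z of tube1 in the frame of clip0 between -0.004 and 0.004 m and horizontal distance between tube1 and clip0 below 0.01 m and angle between the x axis of tube1 and the x axis of clip0, either way round below 0.1 rad and value of joint jaw0 below 0.1 rad) or (z of tube1 in the frame of clip1 between -0.004 and 0.004 m and horizontal distance between tube1 and clip1 below 0.01 m and angle between the x axis of tube1 and the x axis of clip1, either way round below 0.1 rad and value of joint jaw1 below 0.1 rad) or (z of tube1 in the frame of clip2 between -0.004 and 0.004 m and horizontal distance between tube1 and clip2 below 0.01 m and angle between the x axis of tube1 and the x axis of clip2, either way round below 0.1 rad and value of joint jaw2 below 0.1 rad) or (z of tube1 in the frame of clip3 between -0.004 and 0.004 m and horizontal distance between tube1 and clip3 below 0.01 m and angle between the x axis of tube1 and the x axis of clip3, either way round below 0.1 rad and value of joint jaw3 below 0.1 rad)) and ((z of tube2 in the frame of clip0 between -0.004 and 0.004 m and horizontal distance between tube2 and clip0 below 0.01 m and angle between the x axis of tube2 and the x axis of clip0, either way round below 0.1 rad and value of joint jaw0 below 0.1 rad) or (z of tube2 in the frame of clip1 between -0.004 and 0.004 m and horizontal distance between tube2 and clip1 below 0.01 m and angle between the x axis of tube2 and the x axis of clip1, either way round below 0.1 rad and value of joint jaw1 below 0.1 rad) or (z of tube2 in the frame of clip2 between -0.004 and 0.004 m and horizontal distance between tube2 and clip2 below 0.01 m and angle between the x axis of tube2 and the x axis of clip2, either way round below 0.1 rad and value of joint jaw2 below 0.1 rad) or (z of tube2 in the frame of clip3 between -0.004 and 0.004 m and horizontal distance between tube2 and clip3 below 0.01 m and angle between the x axis of tube2 and the x axis of clip3, either way round below 0.1 rad and value of joint jaw3 below 0.1 rad)) and ((z of tube3 in the frame of clip0 between -0.004 and 0.004 m and horizontal distance between tube3 and clip0 below 0.01 m and angle between the x axis of tube3 and the x axis of clip0, either way round below 0.1 rad and value of joint jaw0 below 0.1 rad) or (z of tube3 in the frame of clip1 between -0.004 and 0.004 m and horizontal distance between tube3 and clip1 below 0.01 m and angle between the x axis of tube3 and the x axis of clip1, either way round below 0.1 rad and value of joint jaw1 below 0.1 rad) or (z of tube3 in the frame of clip2 between -0.004 and 0.004 m and horizontal distance between tube3 and clip2 below 0.01 m and angle between the x axis of tube3 and the x axis of clip2, either way round below 0.1 rad and value of joint jaw2 below 0.1 rad) or (z of tube3 in the frame of clip3 between -0.004 and 0.004 m and horizontal distance between tube3 and clip3 below 0.01 m and angle between the x axis of tube3 and the x axis of clip3, either way round below 0.1 rad and value of joint jaw3 below 0.1 rad))), for 0.2 s.
At the end, for the whole second after the job is handed in: The handle is off (over 1.48 rad), the hasp is out (over 1.35 rad), and every tube present lies at rest in a clip: its middle within 4 mm of the seat's height and 10 mm of it sideways and along, parallel to the clip within 0.1 rad, with that clip's jaw closed (below 0.1 rad) (all of step 2 and all of step 3 and linear speed of each of tube0, tube1, tube2, tube3 below 0.03 m/s); the robot touches nothing.
It fails at once if a bystander (specimen pot) is moved more than 30 mm (distance of specimen_pot from where it was at the start of the episode above 0.03 m).
It fails at once if a bystander (slide box) is moved more than 30 mm (distance of slide_box from where it was at the start of the episode above 0.03 m).
It fails at once if a bystander (stain bottle) is moved more than 30 mm (distance of stain_bottle from where it was at the start of the episode above 0.03 m).
It fails at once if a tube is put into the rotator before the isolator is off and its hasp out ((value of joint hasp below 1.2 rad or value of joint handle below 1.4 rad) and ((x of tube0 in the frame of rotator between -0.03 and 0.03 m and y of tube0 in the frame of rotator between -0.1 and 0.1 m and z of tube0 in the frame of rotator below 0.05 m) or (x of tube1 in the frame of rotator between -0.03 and 0.03 m and y of tube1 in the frame of rotator between -0.1 and 0.1 m and z of tube1 in the frame of rotator below 0.05 m) or (x of tube2 in the frame of rotator between -0.03 and 0.03 m and y of tube2 in the frame of rotator between -0.1 and 0.1 m and z of tube2 in the frame of rotator below 0.05 m) or (x of tube3 in the frame of rotator between -0.03 and 0.03 m and y of tube3 in the frame of rotator between -0.1 and 0.1 m and z of tube3 in the frame of rotator below 0.05 m))).
Of tube0, tube1, tube2, tube3 only 3 to 4 are there at a start; the rules pass over those that are not, and their reading is None.
At some moment in a run one of tube0, tube1, tube2, tube3 may be knocked a few centimetres aside while the robot is not near it.
Once in a run the grip may slacken for a moment while it holds something.
It also fails if it takes over 208 s, if anything falls off the work surface, if the arm or the gripper's body presses on something with over 40 N, if the wrist force passes 120 N, or if a joint passes its speed limit or range.

## Robot

A 7-joint arm with a two-finger parallel gripper is mounted at the origin on the work surface. World frame = base frame: x ahead of the robot, y to its left, z up, the work surface at z = 0. Lengths are in m, angles in degrees, forces in N, time in s.
With the tool pointing down it reaches from about 0.425 to 0.875 m from the base axis. Payload 4.7 kg.
Tool frame: the origin (TCP) lies between the finger pads; the fingertips stand 8 mm ahead of it and the grasp point (between the pads) lies 11 mm behind it (env.tip_extent is the distance from the TCP to the fingertips, in m); z points along the fingers, y is the line along which they close (so a half turn about z gives the same grasp; the last joint's range is limited). The gripper opens to 87 mm and grips with 3 to 60 N. Pads are 19 mm wide; open, the fingers measure 117 mm over their backs; the gripper's body (75 mm by 190 mm) begins 51 mm behind the grasp point.
Start: joints at [69.677, 18.392, -4.016, 83.108, 1.295, 78.541, -3.26], TCP at [0.234, -0.606, 0.201] pointing down, gripper open.
Joint ranges: [-163.93, 163.93], [-17.29, 119.83], [-79.2, 71.16], [3.27, 140.29], [-89.18, 269.18], [5.43, 117.66], [-154.24, 154.24]. Speed limits (degrees/s): [147.25, 147.25, 180, 180, 180, 180, 180].

## Interface

Orientations are given as [roll, pitch, yaw] about the fixed x, y, z axes, in that order (R = Rz(yaw) Ry(pitch) Rx(roll)).
In Python, from cell import sensors, vision, workorder, env gives the robot as it stands.
- The arm moves only by the tool drive_tool, never from a script. Its argument "moves" is a list of rows, each an object of numbers: "x", "y", "z": the shift along the tool's x, y, z in mm; "rx", "ry", "rz": the turn, a rotation vector about the tool's x, y, z in rad; "fingers": the closure, from -1 (fully open) to 1 (shut). In form: [{"x": .., "y": .., "z": .., "rx": .., "ry": .., "rz": .., "fingers": ..}, ...]. A call has 1 to 20 rows; each row is the pose to reach, as a shift and turn from the pose commanded when the call began, along the tool's axes at that moment; what a row does not reach only later rows make up. A row lasts 1/8 s, in which the tool goes at most 62.5 mm and 10.7 degrees, less where a joint would pass 70% of its speed; a pose out of reach is approached as far as the arm can. A call with a gripper value outside its range is refused whole. The fingers move at their own pace and stop on an object; "force" is the grip in N (left out, the last holds). Time passes only in rows, so rows that repeat a pose let the fingers close. It gives the time, the measured TCP pose, the force, the opening and the grip force at its end, in the units of the state.
- sensors.get_obs(): the state, without advancing time (a new reading comes with each control period).
- vision.read_camera(name): name is "scene" or "top" or "wrist"; returns a dict with "image" (400x640x3 uint8, red, green, blue), "fx", "fy", "cx", "cy" (pixels), "R" (3x3) and "t" (3): a world point X has camera coordinates R X + t. Camera axes: x right, y down, z forward; pixel columns grow to the right and rows downward; lengths in m; the calibration is good to about 2 mm. A picture is of the moment at which its call begins. There is no depth.
- workorder.sign_off(): hands the job in; it is judged then, once.
The state is a dict: "time_s": time; "qpos": joint angles; "joint_velocities": joint speeds; "effort": joint torques, N m; "tool_pos": TCP position; "tool_rot": TCP orientation; "force": force on the tool from outside, world axes, zero at the start; "wrist_torque": the same for the moment, N m; "grip_width": finger opening in m; "grasp_force": force on a finger pad.
Only numpy, scipy, OpenCV 4.12 (cv2) and the standard library are available. Lean on these libraries where they do the work, as an engineer would, in place of code of your own. Each camera call takes 0.05 s, during which the arm holds its last target. There are 200 camera calls.

## Working session

There is one attempt and no reset: what is moved stays moved. The work goes in short steps, Python scripts to look and compute and a tool call to move; the robot and the scene stay as the last step left them, time stands still between calls to the robot, and variables do not carry over. Pictures are saved under pics/ and viewed, at most 14 in all, crops included, and the job is handed in when it is done.

Besides the shell and the picture viewer there is one more tool, called after ">>>" as name(argument=value, ...), one argument or row to a line, values as JSON. drive_tool: Moves the arm, as the interface text tells. Its arguments: {"type":"object","properties":{"moves":{"type":"array"},"force":{"type":"number"}},"required":["moves"]}

```bash
ls; mkdir -p pics; cat > h.py <<'E'
import numpy as np, cv2
from cell import sensors, vision, workorder, env
def snap(cam,name):
    d=vision.read_camera(cam); np.savez('pics/'+name+'.npz',**d)
    cv2.imwrite('pics/'+name+'.png',d['image'][:,:,::-1]); return d
def load(name): return np.load('pics/'+name+'.npz')
def proj(d,X):
    c=d['R']@np.asarray(X,float)+d['t']; return np.array([d['fx']*c[0]/c[2]+d['cx'],d['fy']*c[1]/c[2]+d['cy']])
def ray(d,p):
    v=np.array([(p[0]-d['cx'])/d['fx'],(p[1]-d['cy'])/d['fy'],1]); R=d['R']
    return -R.T@d['t'], R.T@v
def atz(d,p,z):
    o,v=ray(d,p); return o+v*(z-o[2])/v[2]
def tri(obs):
    A=0;b=0
    for d,p in obs:
        o,v=ray(d,p); v=v/np.linalg.norm(v); M=np.eye(3)-np.outer(v,v); A=A+M;b=b+M@o
    return np.linalg.solve(A,b)
def crop(name,x0,y0,x1,y1,s,out):
    i=cv2.imread('pics/'+name+'.png')[y0:y1,x0:x1]; cv2.imwrite('pics/'+out+'.png',cv2.resize(i,None,fx=s,fy=s,interpolation=cv2.INTER_CUBIC))
E
python3 - <<'E'
from h import *
for c in('top','scene'):
    d=snap(c,c+'0'); print(c,d['fx'],d['cx'],d['cy'],(-d['R'].T@d['t']).round(3),d['R'].round(3).tolist())
print(sensors.get_obs(), env.tip_extent)
E
```

```text
pics
top 399.66541317654344 319.90448720504867 195.02207406302577 [ 0.483 -0.006  0.997] [[0.01, -1.0, 0.003], [-0.999, -0.011, -0.04], [0.04, -0.003, -0.999]]
scene 407.39543134428993 318.02600730917595 195.63707515479823 [0.967 0.499 0.891] [[-0.763, 0.647, -0.006], [0.509, 0.594, -0.623], [-0.399, -0.478, -0.782]]
{'time_s': 0.1, 'qpos': array([69.67764927, 18.43583644, -4.01730607, 83.16733046,  1.29721531,
       78.54056478, -3.26013774]), 'joint_velocities': array([ 0.05719359, -0.09839427, -0.04855857, -0.11983671, -0.00932173,
       -0.03472169,  0.0768066 ]), 'effort': array([-1.29341159e-03, -4.92573988e+01, -4.05934202e-01, -3.13398564e+01,
       -6.40014955e-02,  3.94383667e-02,  8.34833600e-05]), 'tool_pos': array([ 0.23408501, -0.60582301,  0.20036466]), 'tool_rot': array([-1.79901630e+02,  7.00594314e-03,  2.11339267e+01]), 'force': array([-0.15811846, -0.07580706, -0.17038412]), 'wrist_torque': array([0.02753763, 0.01448126, 0.06052023]), 'grasp_force': 0.0, 'grip_width': 0.08689877494510924} 0.008
```

```bash
python3 - <<'E'
from h import *
crop('top0',0,0,640,400,1.25,'v1'); crop('scene0',0,0,640,400,1.25,'v2')
E
```

```text
(no output)
```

View pics/v1.png

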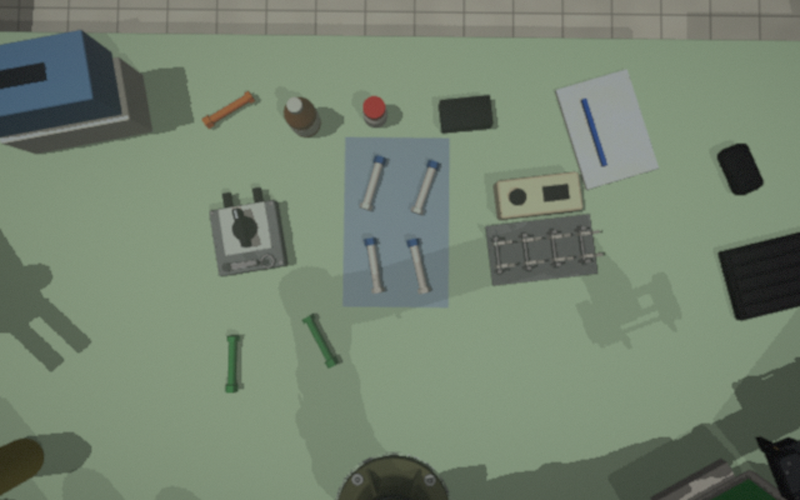

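View pics/v2.png

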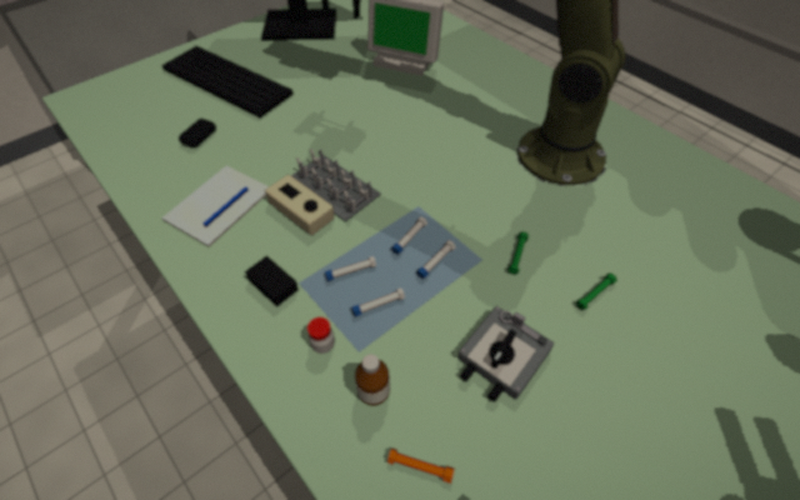

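The top view (v1 pixels) shows four white tubes with blue caps on the liner: (374,182), (426,186), (374,265) and (418,266). The isolator is at (248,238) and the rotator at (542,250). Three things could be taken for a tube and must be left: orange (230,109), green (320,340) and green (232,362). I choose the four white ones on the liner, and will check them in one close crop.

```bash
python3 - <<'E'
import cv2,numpy as np
t=cv2.imread('pics/top0.png'); s=cv2.imread('pics/scene0.png')
f=lambda i,x,y,w,h,W,H: cv2.resize(i[y:y+h,x:x+w],(W,H),interpolation=cv2.INTER_CUBIC)
a=np.hstack([f(t,160,145,80,60,400,300),f(s,355,240,100,75,400,300)])
b=np.hstack([f(t,385,165,100,75,400,300),f(s,205,110,100,75,400,300)])
cv2.imwrite('pics/v3.png',np.vstack([a,b]))
cv2.imwrite('pics/v4.png',f(t,270,105,96,144,400,600))
E
```

```text
(no output)
```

View pics/v3.png

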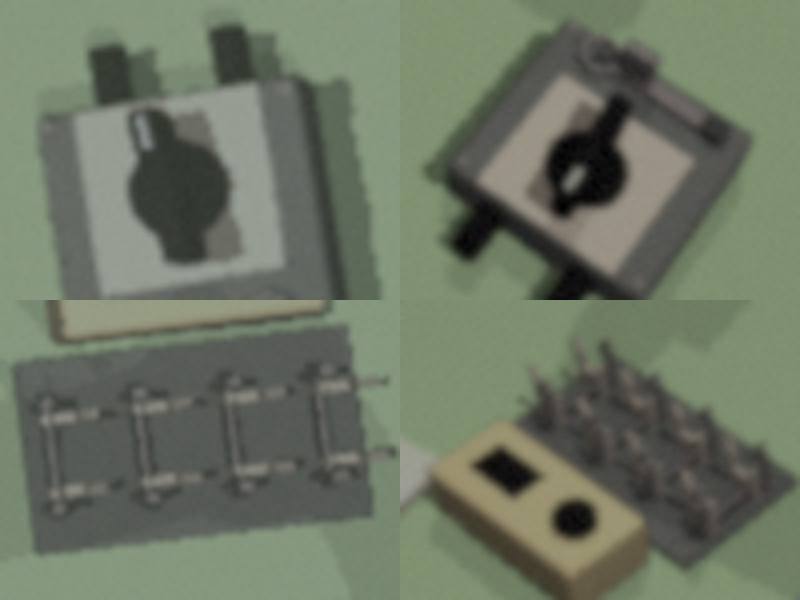

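View pics/v4.png

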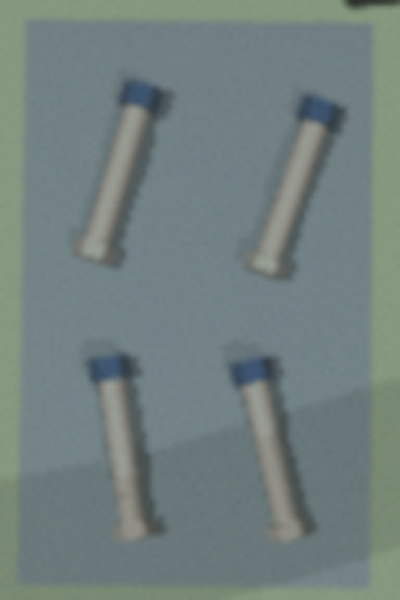

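The crops show the isolator (v3 top row) turned about 8°, with its bar nearly along x and the hasp folded in. The rotator plate corners (v3 lower left) are (15,365), (348,327), (372,515) and (38,553). All four tubes in v4 are white bodies with blue caps.

```bash
cat > m.py <<'E'
from h import *
T=load('top0');S=load('scene0')
it=lambda u,v:(160+u/5,145+v/5); is_=lambda u,v:(355+(u-400)/4,240+v/4)
rt=lambda u,v:(385+u/4,165+(v-300)/4); rs=lambda u,v:(205+(u-400)/4,110+(v-300)/4)
print('iso corners z34')
tl=atz(T,it(40,118),.034);tr=atz(T,it(308,78),.034); print(tl,tr,np.linalg.norm(tl-tr)); 
ps=[atz(S,is_(*p),.034) for p in [(568,20),(750,138),(452,168)]]
print(np.round(ps,4))
print('iso tri', tri([(T,it(40,118)),(S,is_(452,168))]))
print('handle top', [tri([(T,it(*a)),(S,is_(*b))]).round(4) for a,b in [((180,187),(586,170))]])
for a in [(148,115),(184,262),(166,188)]: print(atz(T,it(*a),.068).round(4))
print('plate'); P=[atz(T,rt(*p),.008) for p in [(15,365),(348,327),(372,515),(38,553)]]; print(np.round(P,4), np.mean(P,0))
print([np.linalg.norm(P[i]-P[(i+1)%4]).round(4) for i in range(4)])
print([np.degrees(np.arctan2(*(v[[1,0]]))) for v in (P[0]-P[3],P[1]-P[2])], [np.degrees(np.arctan2(v[1],v[0]))-90 for v in (P[0]-P[1],P[3]-P[2])])
print('scene plate',[atz(S,rs(*p),.008).round(4) for p in [(797,482),(690,565)]])
f=400/96; tt=lambda u,v:(270+u/f,105+v/f)
for c,e in [((143,82),(96,258)),((324,98),(266,270)),((109,357),(132,535)),((250,360),(290,532))]:
    C=atz(T,tt(*c),.011);E=atz(T,tt(*e),.011); d=C-E; L=np.linalg.norm(d); d/=L
    o=E+d*(L*(52/106)); print('tube',o.round(4),'yaw',np.degrees(np.arctan2(d[1],d[0])).round(1),'L',L.round(4), 'scene px*1.25', (proj(S,C)*1.25).round(0),(proj(S,E)*1.25).round(0))
E
python3 m.py
```

```text
iso corners z34
[0.58189414 0.35887314 0.034     ] [0.60268438 0.22997867 0.034     ] 0.13056040859494367
[[0.4834 0.2188 0.034 ]
 [0.4621 0.3421 0.034 ]
 [0.6072 0.2434 0.034 ]]
iso tri [0.60702854 0.29526128 0.12379657]
handle top [array([0.5487, 0.2926, 0.0304])]
[0.5803 0.2958 0.068 ]
[0.512  0.2774 0.068 ]
[0.5464 0.2866 0.068 ]
plate
[[ 0.559  -0.1789  0.008 ]
 [ 0.5848 -0.3857  0.008 ]
 [ 0.4684 -0.4     0.008 ]
 [ 0.4428 -0.1935  0.008 ]] [ 0.51376209 -0.28953688  0.008     ]
[np.float64(0.2084), np.float64(0.1173), np.float64(0.208), np.float64(0.117)]
[np.float64(7.167976636251048), np.float64(6.98901688288534)] [np.float64(7.126489178877577), np.float64(7.056379346792355)]
scene plate [array([ 0.4489, -0.1854,  0.008 ]), array([ 0.5597, -0.1712,  0.008 ])]
tube [0.6436 0.0456 0.011 ] yaw -14.2 L 0.109 scene px*1.25 [352. 311.] [401. 291.]
tube [ 0.6364 -0.0589  0.011 ] yaw -18.1 L 0.1086 scene px*1.25 [325. 275.] [373. 259.]
tube [0.4795 0.0426 0.011 ] yaw 8.1 L 0.106 scene px*1.25 [420. 273.] [451. 244.]
tube [ 0.4804 -0.0459  0.011 ] yaw 13.6 L 0.1043 scene px*1.25 [395. 249.] [421. 220.]
```

```bash
cat > go.py <<'E'
from h import *
from scipy.spatial.transform import Rotation as Ro
def rows(*targets):  # each x,y,z,yaw(deg); tool down
    o=sensors.get_obs(); R=Ro.from_euler('xyz',o['tool_rot'],degrees=True); p=o['tool_pos']
    print('t',round(o['time_s'],2),'tcp',p.round(4),o['tool_rot'].round(2),'F',o['force'].round(1),'w',round(o['grip_width'],4),'g',round(o['grasp_force'],1))
    for t in targets:
        d=R.inv().apply(np.array(t[:3])-p)*1000
        Rt=Ro.from_euler('xyz',[180,0,t[3]],degrees=True); rv=(R.inv()*Rt).as_rotvec()
        print('xyz',d.round(1),'r',rv.round(4))
E
python3 - <<'E'
from go import *
rows((.5,-.3,.28,20),(.52,.27,.28,14))
T=load('top0');S=load('scene0')
print(tri([(T,(160+308/5,145+78/5)),(S,(355+52/4,240+168/4))]), tri([(T,(385+38/4,165+253/4)),(S,(205+397/4,110+182/4))]))
E
```

```text
t 0.1 tcp [ 0.2341 -0.6058  0.2004] [-1.799e+02  1.000e-02  2.113e+01] F [-0.2 -0.1 -0.2] w 0.0869 g 0.0
xyz [ 358.3 -189.5  -79.4] r [-0.0017  0.0001  0.0198]
xyz [ 582.5 -714.   -78.5] r [-0.0017  0.0002  0.1245]
[0.60254806 0.23633286 0.01745558] [ 0.44191999 -0.19547897 -0.00447151]
```

>>> drive_tool(
  moves=[
    {"x":358,"y":-190,"z":-79},
    {"x":358,"y":-190,"z":-79},
    {"x":358,"y":-190,"z":-79},
    {"x":358,"y":-190,"z":-79},
    {"x":358,"y":-190,"z":-79},
    {"x":358,"y":-190,"z":-79},
    {"x":358,"y":-190,"z":-79},
    {"x":582,"y":-714,"z":-79,"rz":0.1245},
    {"x":582,"y":-714,"z":-79,"rz":0.1245},
    {"x":582,"y":-714,"z":-79,"rz":0.1245},
    {"x":582,"y":-714,"z":-79,"rz":0.1245},
    {"x":582,"y":-714,"z":-79,"rz":0.1245},
    {"x":582,"y":-714,"z":-79,"rz":0.1245},
    {"x":582,"y":-714,"z":-79,"rz":0.1245},
    {"x":582,"y":-714,"z":-79,"rz":0.1245},
    {"x":582,"y":-714,"z":-79,"rz":0.1245},
    {"x":582,"y":-714,"z":-79,"rz":0.1245},
    {"x":582,"y":-714,"z":-79,"rz":0.1245},
    {"x":582,"y":-714,"z":-79,"rz":0.1245},
    {"x":582,"y":-714,"z":-79,"rz":0.1245},
  ],
)

```text
invalid input at $.moves[0]: expected keys x, y, z, rx, ry, rz, fingers
```

```bash
python3 - <<'E'
from go import *
d=snap('wrist','w0'); rows((.5464,.2866,.15,14)); print(sensors.get_obs()['qpos'].round(1))
print('cam',(-d['R'].T@d['t']).round(4),d['R'].round(3).tolist(),d['fx'])
print([proj(d,p).round(0).tolist() for p in [(.5464,.2866,.068),(.58,.359,.034),(.603,.230,.034),(.48,.22,.034)]])
E
```

```text
t 0.15 tcp [ 0.2341 -0.6059  0.2005] [-179.92    0.     21.13] F [ 0.6 -0.2 -0.6] w 0.0874 g 0.0
xyz [ 613.  -719.8   51.5] r [-0.0014  0.0002  0.1245]
[69.7 18.4 -4.  83.2  1.3 78.5 -3.3]
cam [ 0.3002 -0.5804  0.3838] [[0.361, -0.933, -0.001], [-0.901, -0.349, 0.257], [-0.241, -0.092, -0.966]] 359.28050318644506
[[-1228.0, -1115.0], [-1183.0, -1111.0], [-892.0, -1023.0], [-781.0, -670.0]]
```

View pics/w0.png

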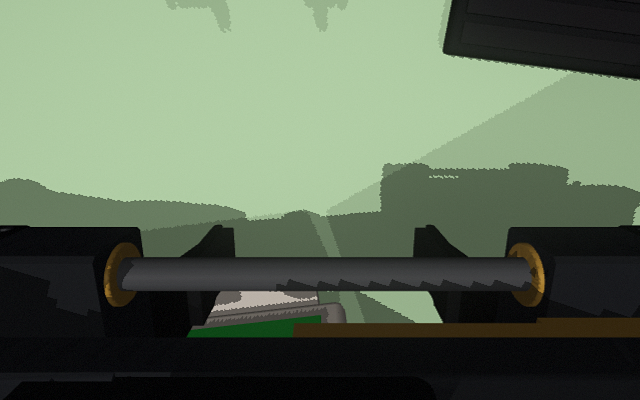

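>>> drive_tool(
  moves=[
    {"x":358,"y":-190,"z":-79,"rx":0,"ry":0,"rz":0,"fingers":-1},
    {"x":358,"y":-190,"z":-79,"rx":0,"ry":0,"rz":0,"fingers":-1},
    {"x":358,"y":-190,"z":-79,"rx":0,"ry":0,"rz":0,"fingers":-1},
    {"x":358,"y":-190,"z":-79,"rx":0,"ry":0,"rz":0,"fingers":-1},
    {"x":358,"y":-190,"z":-79,"rx":0,"ry":0,"rz":0,"fingers":-1},
    {"x":358,"y":-190,"z":-79,"rx":0,"ry":0,"rz":0,"fingers":-1},
    {"x":358,"y":-190,"z":-79,"rx":0,"ry":0,"rz":0,"fingers":-1},
    {"x":582,"y":-714,"z":-79,"rx":0,"ry":0,"rz":0.1245,"fingers":-1},
    {"x":582,"y":-714,"z":-79,"rx":0,"ry":0,"rz":0.1245,"fingers":-1},
    {"x":582,"y":-714,"z":-79,"rx":0,"ry":0,"rz":0.1245,"fingers":-1},
    {"x":582,"y":-714,"z":-79,"rx":0,"ry":0,"rz":0.1245,"fingers":-1},
    {"x":582,"y":-714,"z":-79,"rx":0,"ry":0,"rz":0.1245,"fingers":-1},
    {"x":582,"y":-714,"z":-79,"rx":0,"ry":0,"rz":0.1245,"fingers":-1},
    {"x":582,"y":-714,"z":-79,"rx":0,"ry":0,"rz":0.1245,"fingers":-1},
    {"x":582,"y":-714,"z":-79,"rx":0,"ry":0,"rz":0.1245,"fingers":-1},
    {"x":582,"y":-714,"z":-79,"rx":0,"ry":0,"rz":0.1245,"fingers":-1},
    {"x":582,"y":-714,"z":-79,"rx":0,"ry":0,"rz":0.1245,"fingers":-1},
    {"x":582,"y":-714,"z":-79,"rx":0,"ry":0,"rz":0.1245,"fingers":-1},
    {"x":582,"y":-714,"z":-79,"rx":0,"ry":0,"rz":0.1245,"fingers":-1},
    {"x":582,"y":-714,"z":-79,"rx":0,"ry":0,"rz":0.1245,"fingers":-1},
  ],
)

```text
time_s: 2.65
tool_pos: [0.5204, 0.2675, 0.2804]
tool_rot: [179.9, -0.0, 13.8]
force: [-0.2, -0.6, -0.5]
grip_width: 0.0866
grasp_force: 0.0
```

```bash
python3 - <<'E'
from go import *
d=snap('wrist','w1'); rows((.5464,.2866,.15,14)); print(sensors.get_obs()['qpos'].round(1))
print('cam',(-d['R'].T@d['t']).round(4))
print([proj(d,p).round(0).tolist() for p in [(.5464,.2866,.068),(.58,.359,.034),(.603,.230,.034),(.48,.22,.034)]])
E
```

```text
t 2.7 tcp [0.5203 0.2679 0.2804] [ 1.7995e+02 -1.0000e-02  1.3850e+01] F [-0.2 -0.2  0.2] w 0.0869 g 0.0
xyz [ 29.8 -12.1 130.4] r [ 0.0009 -0.0002 -0.0027]
[   8.3   13.3  -45.4   84.2    9.5   86.4 -113.1]
cam [0.589  0.2849 0.4638]
[[312.0, 136.0], [259.0, 89.0], [372.0, 96.0], [353.0, 198.0]]
```

View pics/w1.png

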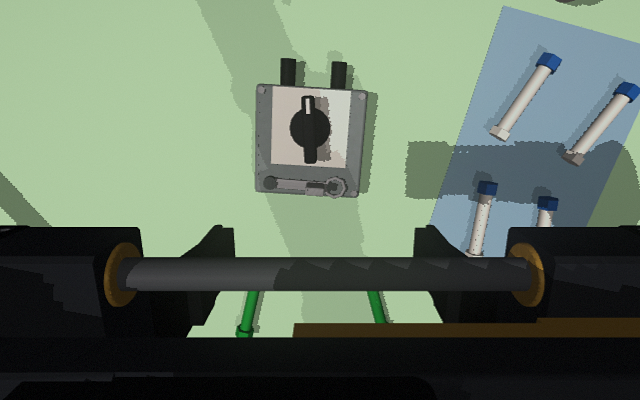

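The wrist view shows the handle bar from (307,96) to (311,163) with its centre at about (309,129). The housing top corners are (259,85), (367,91), (359,197) and (256,190). The hasp tab is near (315,186) and its hinge near (270,184).

```bash
cat > iso.py <<'E'
from go import *
d=load('w1'); T=load('top0')
P=np.array([atz(d,p,.034) for p in [(259,85),(367,91),(359,197),(256,190)]]); c=P.mean(0)
print(P.round(4),c.round(4),[np.linalg.norm(P[i]-P[(i+1)%4]).round(4) for i in range(4)])
print('yaw',[np.degrees(np.arctan2(v[1],v[0])).round(1) for v in (P[0]-P[3],P[1]-P[2])],[np.degrees(np.arctan2(v[1],v[0])).round(1)-90 for v in (P[0]-P[1],P[3]-P[2])])
a,b=atz(d,(307.5,96),.068),atz(d,(310.5,163),.068); print('bar',a.round(4),b.round(4),np.linalg.norm(a-b).round(4),'c',((a+b)/2).round(4),np.degrees(np.arctan2(*(a-b)[[1,0]])).round(1))
print('tri bar', tri([(d,(307.5,96)),(T,(160+148/5,145+115/5))]).round(4),tri([(d,(310.5,163)),(T,(160+184/5,145+262/5))]).round(4))
print('tab',atz(d,(315,186),.067).round(4),'hinge',atz(d,(270,184),.04).round(4))
E
python3 iso.py
```

```text
[[0.5841 0.3595 0.034 ]
 [0.6074 0.2375 0.034 ]
 [0.4828 0.213  0.034 ]
 [0.4611 0.339  0.034 ]] [0.5339 0.2872 0.034 ] [np.float64(0.1242), np.float64(0.1269), np.float64(0.1278), np.float64(0.1247)]
yaw [np.float64(9.5), np.float64(11.1)] [np.float64(10.799999999999997), np.float64(9.799999999999997)]
bar [0.5858 0.3013 0.068 ] [0.5163 0.2816 0.068 ] 0.0722 c [0.5511 0.2915 0.068 ] 15.8
tri bar [0.5842 0.3029 0.0443] [0.513  0.2818 0.0525]
tab [0.4916 0.2706 0.067 ] hinge [0.4743 0.3232 0.04  ]
```

>>> drive_tool(
  moves=[
    {"x":0,"y":-15,"z":50,"rx":0,"ry":0,"rz":-0.03,"fingers":-1},
    {"x":0,"y":-15,"z":100,"rx":0,"ry":0,"rz":-0.03,"fingers":-1},
    {"x":0,"y":-15,"z":100,"rx":0,"ry":0,"rz":-0.03,"fingers":-1},
    {"x":0,"y":-15,"z":100,"rx":0,"ry":0,"rz":-0.03,"fingers":-1},
  ],
)

```text
time_s: 3.2
tool_pos: [0.5174, 0.284, 0.1823]
tool_rot: [-180.0, -0.1, 15.7]
force: [0.3, -0.6, 0.6]
grip_width: 0.0869
grasp_force: 0.0
```

```bash
python3 - <<'E'
from go import *
d=snap('wrist','w2'); crop('w2',160,20,480,260,2.5,'w2c'); rows((.55,.2895,.06,14))
E
```

```text
t 3.25 tcp [0.5177 0.2845 0.183 ] [-179.97   -0.22   15.66] F [0.9 0.4 0.9] w 0.0869 g 0.0
xyz [ 32.    4.  123.1] r [-0.0006 -0.0038  0.029 ]
```

View pics/w2c.png

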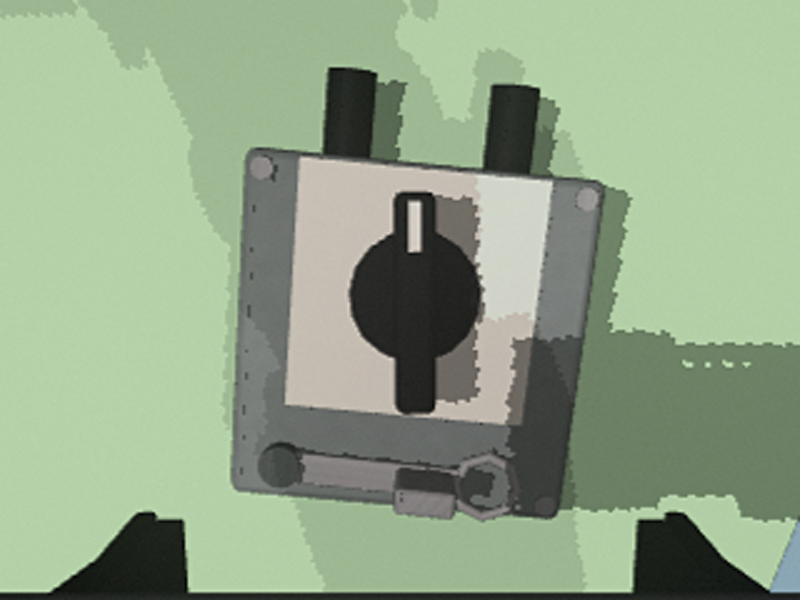

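The close view (crop pixels) shows the bar from (415,192) to (415,413), straight up and down. The housing corners are (247,148), (604,182), (556,518) and (233,490). The hinge is at (280,466) and the tab top at about (425,490).

```bash
cat > iso2.py <<'E'
from go import *
d=load('w2'); w=load('w1'); k=lambda u,v:(160+u/2.5,20+v/2.5)
P=np.array([atz(d,k(*p),.034) for p in [(247,148),(604,182),(556,518),(233,490)]]); c=P.mean(0)
print(P.round(4),c.round(4),[np.linalg.norm(P[i]-P[(i+1)%4]).round(4) for i in range(4)])
print('yaw',[np.degrees(np.arctan2(v[1],v[0])).round(1) for v in (P[0]-P[3],P[1]-P[2])],[np.degrees(np.arctan2(v[1],v[0])).round(1)-90 for v in (P[0]-P[1],P[3]-P[2])])
a,b=atz(d,k(415,192),.068),atz(d,k(415,413),.068); print('bar',np.linalg.norm(a-b).round(4),'c',((a+b)/2).round(4),np.degrees(np.arctan2(*(a-b)[[1,0]])).round(1))
print('tri',tri([(d,k(415,302)),(w,(309,129.5))]).round(4),[tri([(d,k(*p)),(w,q)]).round(4) for p,q in [((247,148),(259,85)),((556,518),(359,197))]])
print('tab',atz(d,k(425,490),.067).round(4),'hinge',atz(d,k(280,466),.04).round(4))
h=((a+b)/2); rows((h[0],h[1],.060,15.7))
E
python3 iso2.py
```

```text
[[0.5847 0.3627 0.034 ]
 [0.6078 0.2376 0.034 ]
 [0.4823 0.2147 0.034 ]
 [0.4594 0.3392 0.034 ]] [0.5335 0.2885 0.034 ] [np.float64(0.1272), np.float64(0.1276), np.float64(0.1266), np.float64(0.1275)]
yaw [np.float64(10.6), np.float64(10.4)] [np.float64(10.5), np.float64(10.400000000000006)]
bar 0.0729 c [0.5511 0.2918 0.068 ] 15.8
tri [0.5512 0.2918 0.059 ] [array([0.5854, 0.3321, 0.1982]), array([0.4798, 0.2117, 0.0239])]
tab [0.49   0.2709 0.067 ] hinge [0.4758 0.3235 0.04  ]
t 3.25 tcp [0.5177 0.2845 0.183 ] [-179.97   -0.22   15.66] F [0.9 0.4 0.9] w 0.0869 g 0.0
xyz [ 33.6   2.1 123.1] r [-0.0005 -0.0038 -0.0006]
```

>>> drive_tool(
  moves=[
    {"x":33.5,"y":2,"z":60,"rx":0,"ry":-0.0038,"rz":0,"fingers":-1},
    {"x":33.5,"y":2,"z":100,"rx":0,"ry":-0.0038,"rz":0,"fingers":-1},
    {"x":33.5,"y":2,"z":131,"rx":0,"ry":-0.0038,"rz":0,"fingers":-1},
    {"x":33.5,"y":2,"z":131,"rx":0,"ry":-0.0038,"rz":0,"fingers":-1},
    {"x":33.5,"y":2,"z":131,"rx":0,"ry":-0.0038,"rz":0,"fingers":1},
    {"x":33.5,"y":2,"z":131,"rx":0,"ry":-0.0038,"rz":0,"fingers":1},
    {"x":33.5,"y":2,"z":131,"rx":0,"ry":-0.0038,"rz":0,"fingers":1},
    {"x":33.5,"y":2,"z":131,"rx":0,"ry":-0.0038,"rz":0,"fingers":1},
    {"x":33.5,"y":2,"z":131,"rx":0,"ry":-0.0038,"rz":0,"fingers":1},
    {"x":33.5,"y":2,"z":131,"rx":0,"ry":-0.0038,"rz":0,"fingers":1},
  ],
  force=40,
)

```text
time_s: 4.5
tool_pos: [0.5489, 0.2911, 0.0493]
tool_rot: [180.0, 0.2, 15.7]
force: [-0.1, 0.4, 0.5]
grip_width: 0.0348
grasp_force: 0.0
```

>>> drive_tool(
  moves=[
    {"x":1,"y":0,"z":-3,"rx":0,"ry":0,"rz":0,"fingers":1},
    {"x":1,"y":0,"z":-3,"rx":0,"ry":0,"rz":0,"fingers":1},
    {"x":1,"y":0,"z":-3,"rx":0,"ry":0,"rz":0,"fingers":1},
    {"x":1,"y":0,"z":-3,"rx":0,"ry":0,"rz":0,"fingers":1},
    {"x":1,"y":0,"z":-3,"rx":0,"ry":0,"rz":0,"fingers":1},
    {"x":1,"y":0,"z":-3,"rx":0,"ry":0,"rz":0,"fingers":1},
  ],
)

```text
time_s: 5.25
tool_pos: [0.5499, 0.2914, 0.0523]
tool_rot: [180.0, 0.2, 15.7]
force: [-0.4, 0.4, -1.2]
grip_width: 0.0003
grasp_force: 0.0
```

```bash
python3 - <<'E'
from go import *
import cv2
snap('scene','s1'); w=snap('wrist','w3'); rows()
s=cv2.imread('pics/s1.png')[190:340,330:490]; t=cv2.imread('pics/w3.png')
cv2.imwrite('pics/v5.png',np.hstack([cv2.resize(s,(427,400),interpolation=cv2.INTER_CUBIC),t[:,140:500]]))
E
```

```text
t 5.35 tcp [0.5499 0.2914 0.0523] [179.99   0.22  15.72] F [ 0.4 -0.3 -0.8] w 0.0009 g 0.0
```

View pics/v5.png

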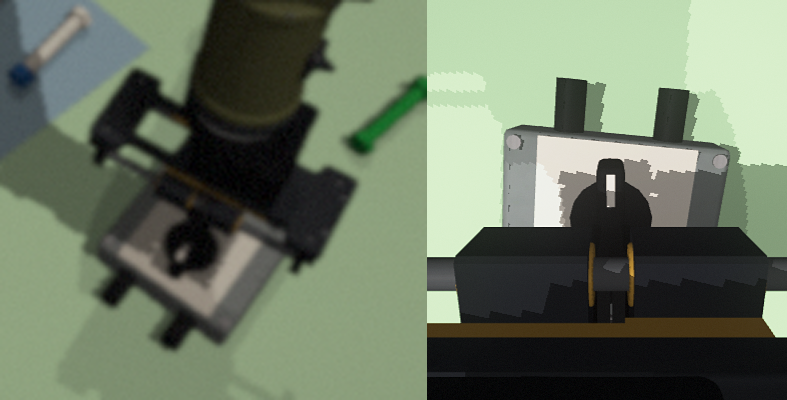

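```bash
python3 - <<'E'
from go import *
s=load('s1');w=load('w3')
f=lambda X:((proj(s,X)-[330,190])*[427/160,400/150]).round(0)
for n,X in [('tcp',(.5499,.2914,.0523)),('tip',(.5499,.2914,.0443)),('hand',(.551,.2918,.068)),('h0',(.551,.2918,.034))]: print(n,f(X),proj(w,X).round(0)-[140,0]+[427,0])
print(sensors.get_obs()['qpos'].round(1))
m=(140+612-427,175)
for z in(.068,): print(atz(w,m,z).round(4))
print('mark w2',atz(load('w2'),(160+415/2.5,20+225/2.5),.068).round(4))
E
```

```text
tcp [191. 235.] [611. 231.]
tip [190. 239.] [611. 226.]
hand [194. 227.] [611. 241.]
h0 [188. 246.] [611. 218.]
[   2.7   27.5  -42.    95.5   19.9   64.9 -118.9]
[0.5835 0.3005 0.068 ]
mark w2 [0.5762 0.2989 0.068 ]
```

>>> drive_tool(
  moves=[
    {"x":0,"y":0,"z":0,"rx":0,"ry":0,"rz":-0.1,"fingers":1},
    {"x":0,"y":0,"z":0,"rx":0,"ry":0,"rz":-0.2,"fingers":1},
    {"x":0,"y":0,"z":0,"rx":0,"ry":0,"rz":-0.2,"fingers":1},
  ],
)

```text
time_s: 5.72
tool_pos: [0.5499, 0.2914, 0.0522]
tool_rot: [-179.9, 0.2, 27.1]
force: [-0.4, 0.5, -0.4]
grip_width: 0.0
grasp_force: 0.0
```

```bash
python3 - <<'E'
from go import *
import cv2
w=snap('wrist','w4'); rows(); print(sensors.get_obs()['wrist_torque'])
a=[cv2.imread(f'pics/{n}.png')[150:345,150:480].astype(float) for n in('w3','w4')]
cv2.imwrite('pics/v6.png',cv2.resize(np.clip(255*(np.vstack(a)/255)**.45,0,255).astype(np.uint8),None,fx=1.5,fy=1.5))
E
```

```text
t 5.78 tcp [0.5499 0.2914 0.0523] [-179.95    0.22   27.06] F [0.6 0.2 0.4] w 0.0004 g 0.0
[-0.01317787  0.02532819  0.02637449]
```

View pics/v6.png

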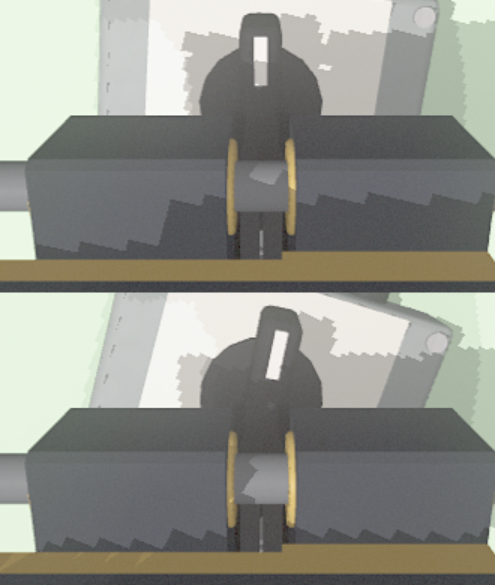

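>>> drive_tool(
  moves=[
    {"x":0,"y":0,"z":2,"rx":0,"ry":0,"rz":0,"fingers":1},
    {"x":0,"y":0,"z":3,"rx":0,"ry":0,"rz":0,"fingers":1},
    {"x":0,"y":0,"z":3,"rx":0,"ry":0,"rz":0,"fingers":1},
  ],
)

```text
time_s: 6.15
tool_pos: [0.5498, 0.2914, 0.0491]
tool_rot: [-180.0, 0.2, 27.2]
force: [0.1, -1.2, -0.6]
grip_width: 0.0005
grasp_force: 0.0
```

```bash
python3 - <<'E'
from go import *
import cv2
w=snap('wrist','w5'); g=lambda n:cv2.imread(f'pics/{n}.png').astype(int).sum(2)//3
for n in('w3','w4','w5'):
    print(n); i=g(n)
    for r in range(205,330,8): print(r,i[r,296:356:3])
E
```

```text
w3
205 [ 34  34  35  33  34  31  31  31 142 134 141  28  32  28  31  29  28  29
  30  29]
213 [34 33 32 34 32 29 31 29 30 28 28 27 26 25 24 27 26 28 25 25]
221 [32 29 29 29 27 29 29 27 27 26 25 26 28 24 25 24 24 24 24 23]
229 [31 27 30 22 23 19 27 24 23 23 24 22 24 19 21 19 23 25 22 24]
237 [24 28 28 22 19 21 21 23 22 22 22 20 19 20 16 18 28 20 22 21]
245 [27 25 25 51 23 20 18 20 21 18 19 21 18 18 16 70 66 20 19 20]
253 [ 23  25  58  58  25  18  20  18  20  18  16  17  18  18  16  75 101  18
  18  20]
261 [ 34  36  66  60  40  36  40  38  47  50  48  50  50  50  50  50 119  35
  33  32]
269 [ 40  40  71  51  44  45  44  40  74  74  75  72  75  43  45  40 134  36
  37  38]
277 [39 39 79 56 46 47 45 46 47 45 46 45 45 44 45 45 76 33 37 38]
285 [20 24 75 54 43 44 43 42 44 42 43 45 43 42 42 43 75 30 19 34]
293 [21 21 67 56 15 19 19 19 16 14 19 17 22 18 13 37 70 30 21 23]
301 [22 19 62 61  8 21 20 19 19 15 22 20 20 21 13 44 63 18 22 20]
309 [19 22 13 12  9 22 19 17 19 59 16 19 21 20 14  7 15 19 19 20]
317 [20 21 12 14  5 16 17 17 20 48 19 17 18 19 19 17 23 28 28 27]
325 [49 46 48 47 48 47 
[... 1775 characters left out ...]
9  37  37  38  35  36  33  50  52  50  49  50  51 118  30
  34  33]
269 [ 36  40  70  47  43  42  40  44  72  74  73  72  70  73  72  70 130  35
  36  36]
277 [ 35  37  74  53  44  45  45  43  77  84  84  82  84  85  85  84 154  56
  35  35]
285 [ 35  37  69  53  43  41  42  41  75  76  75  75  75  76  74  75 140  50
  35  35]
293 [ 35  36  63  55  17  22  15  21  20  19  20  20  21  19  12  56 131  51
  38  35]
301 [ 34  33  56  56   7  19  19  18  21  15  16  21  19  17  12  36 117  29
  34  34]
309 [36 36 15 15  7 18 18 20 22 36 18 15 18 22  9  9 15 32 36 23]
317 [20 21 13 12  6 18 20 16 21 58 15 18 17 23 21 20 24 26 27 26]
325 [46 43 47 44 47 46 45 46 46 44 46 45 45 44 46 46 46 44 47 46]
```

```bash
python3 - <<'E'
from go import *
w=load('w1'); R=Ro.from_euler('xyz',[180,0,13.85],degrees=True).as_matrix(); p=np.array([.5203,.2679,.2804])
for x in (-9.5,0,9.5):
  for z in (8,-11,-60):
    print(x,z,[proj(w,p+R@(np.array([x,s*43.5,z])/1000)).round(0).tolist() for s in(1,-1)])
i=cv2.imread('pics/w1.png').astype(int).sum(2)//3
for r in range(215,345,10): print(r,i[r,120:250:6])
E
```

```text
-9.5 8 [[399.0, 242.0], [247.0, 242.0]]
-9.5 -11 [[407.0, 256.0], [240.0, 256.0]]
-9.5 -60 [[435.0, 310.0], [212.0, 310.0]]
0 8 [[400.0, 226.0], [246.0, 226.0]]
0 -11 [[408.0, 239.0], [239.0, 239.0]]
0 -60 [[437.0, 288.0], [210.0, 288.0]]
9.5 8 [[401.0, 210.0], [246.0, 210.0]]
9.5 -11 [[409.0, 222.0], [238.0, 222.0]]
9.5 -60 [[439.0, 265.0], [208.0, 266.0]]
215 [180 178 179 179 179 180 179 180 179 180 179 179 178 179 180 178 179 179
 177 179 179 178]
225 [182 183 183 179 180 180 179 179 178 179 178 179 179 179 180 179  16 159
 179 179 180 178]
235 [ 14  16  16  12 179 179 178 179 178 179 179 177 179 178 183  28  27  27
  28 169 178 178]
245 [ 37  32  33  13 179 177 178 178 178 180 178 179 180  18  25  25  26  27
  27  75 178 179]
255 [ 34  33  33  32 171 181 181 181 181 184 183  19  22  18  24  26  23  25
  27  18 179 182]
265 [31 31 30 47 47 51 51 51 48 50 51 52 52 51 52 52 52 52 52 53 55 55]
275 [33 34 65 66 66 65 65 65 68 63 68 69 67 67 68 66 68 68 68 69 69 70]
285 [32 57 60 61 59 61 64 63 62 63 62 63 61 63 61 63 64 65 64 66 66 65]
295 [ 29  29  29  11   9   7   4   6   8   8  10   9  18  17  16  19  12 175
 177 177 176 157]
305 [ 33   5  11   8   5  11   6   7   8   6   5   9  19  16  14  14 178 178
 177 178 180  62]
315 [  7   7   8   8   8   7   3   4   7   9   7   7  15  15  16 183 176 177
 177 177 155  70]
325 [  8   4   3   5   7   8   6   5   7   3   7  10  30  67 169 177 177 176
 177 160  39  71]
335 [ 11   6   8   6   8   8   1   8   3   1   6   2 179 179 178 177 180 179
 179 184  71  70]
```

The fingertips seen in w1 stand about 27 mm short of the stated tip, and the fingers closed freely with nothing between them, so they are above the bar. I'll open, turn back to the bar's angle and go lower while watching the force.

>>> drive_tool(
  moves=[
    {"x":0,"y":0,"z":-8,"rx":0,"ry":0,"rz":0.1,"fingers":-1},
    {"x":0,"y":0,"z":-8,"rx":0,"ry":0,"rz":0.2,"fingers":-1},
    {"x":0,"y":0,"z":-8,"rx":0,"ry":0,"rz":0.2,"fingers":-1},
    {"x":0,"y":0,"z":-8,"rx":0,"ry":0,"rz":0.2,"fingers":-1},
    {"x":0,"y":0,"z":-8,"rx":0,"ry":0,"rz":0.2,"fingers":-1},
    {"x":0,"y":0,"z":-8,"rx":0,"ry":0,"rz":0.2,"fingers":-1},
    {"x":0,"y":0,"z":0,"rx":0,"ry":0,"rz":0.2,"fingers":-1},
    {"x":0,"y":0,"z":5,"rx":0,"ry":0,"rz":0.2,"fingers":-1},
    {"x":0,"y":0,"z":10,"rx":0,"ry":0,"rz":0.2,"fingers":-1},
    {"x":0,"y":0,"z":15,"rx":0,"ry":0,"rz":0.2,"fingers":-1},
    {"x":0,"y":0,"z":18,"rx":0,"ry":0,"rz":0.2,"fingers":-1},
    {"x":0,"y":0,"z":18,"rx":0,"ry":0,"rz":0.2,"fingers":-1},
  ],
)

```text
time_s: 7.7
tool_pos: [0.5497, 0.2913, 0.031]
tool_rot: [180.0, 0.2, 15.7]
force: [-0.3, -0.7, 0.6]
grip_width: 0.0868
grasp_force: 0.0
```

```bash
python3 - <<'E'
from go import *
rows((.551,.2918,.03,15.8))
E
```

```text
t 7.7 tcp [0.5497 0.2913 0.031 ] [179.99   0.25  15.72] F [-0.3 -0.7  0.6] w 0.0868 g 0.0
xyz [ 1.4 -0.1  1. ] r [ 0.0001  0.0043 -0.0014]
```

>>> drive_tool(
  moves=[
    {"x":1,"y":0,"z":2,"rx":0,"ry":0,"rz":0,"fingers":1},
    {"x":1,"y":0,"z":2,"rx":0,"ry":0,"rz":0,"fingers":1},
    {"x":1,"y":0,"z":2,"rx":0,"ry":0,"rz":0,"fingers":1},
    {"x":1,"y":0,"z":2,"rx":0,"ry":0,"rz":0,"fingers":1},
    {"x":1,"y":0,"z":2,"rx":0,"ry":0,"rz":0,"fingers":1},
    {"x":1,"y":0,"z":2,"rx":0,"ry":0,"rz":0,"fingers":1},
    {"x":1,"y":0,"z":2,"rx":0,"ry":0,"rz":0,"fingers":1},
    {"x":1,"y":0,"z":2,"rx":0,"ry":0,"rz":0,"fingers":1},
    {"x":1,"y":0,"z":2,"rx":0,"ry":0,"rz":0,"fingers":1},
    {"x":1,"y":0,"z":2,"rx":0,"ry":0,"rz":0,"fingers":1},
    {"x":1,"y":0,"z":2,"rx":0,"ry":0,"rz":0,"fingers":1},
  ],
)

```text
time_s: 9.07
tool_pos: [0.5507, 0.2918, 0.0293]
tool_rot: [-180.0, 0.2, 15.7]
force: [-0.1, 0.2, -0.3]
grip_width: 0.0136
grasp_force: 40.0
```

>>> drive_tool(
  moves=[
    {"x":0,"y":0,"z":0,"rx":0,"ry":0,"rz":-0.12,"fingers":1},
    {"x":0,"y":0,"z":0,"rx":0,"ry":0,"rz":-0.24,"fingers":1},
    {"x":0,"y":0,"z":0,"rx":0,"ry":0,"rz":-0.36,"fingers":1},
    {"x":0,"y":0,"z":0,"rx":0,"ry":0,"rz":-0.48,"fingers":1},
    {"x":0,"y":0,"z":0,"rx":0,"ry":0,"rz":-0.6,"fingers":1},
    {"x":0,"y":0,"z":0,"rx":0,"ry":0,"rz":-0.72,"fingers":1},
    {"x":0,"y":0,"z":0,"rx":0,"ry":0,"rz":-0.84,"fingers":1},
    {"x":0,"y":0,"z":0,"rx":0,"ry":0,"rz":-0.96,"fingers":1},
    {"x":0,"y":0,"z":0,"rx":0,"ry":0,"rz":-1.08,"fingers":1},
    {"x":0,"y":0,"z":0,"rx":0,"ry":0,"rz":-1.2,"fingers":1},
    {"x":0,"y":0,"z":0,"rx":0,"ry":0,"rz":-1.3,"fingers":1},
    {"x":0,"y":0,"z":0,"rx":0,"ry":0,"rz":-1.4,"fingers":1},
    {"x":0,"y":0,"z":0,"rx":0,"ry":0,"rz":-1.46,"fingers":1},
    {"x":0,"y":0,"z":0,"rx":0,"ry":0,"rz":-1.5,"fingers":1},
    {"x":0,"y":0,"z":0,"rx":0,"ry":0,"rz":-1.52,"fingers":1},
    {"x":0,"y":0,"z":0,"rx":0,"ry":0,"rz":-1.52,"fingers":1},
  ],
)

```text
time_s: 11.08
tool_pos: [0.5504, 0.292, 0.0293]
tool_rot: [-179.7, -0.0, 102.7]
force: [-1.9, 2.1, 0.4]
grip_width: 0.0139
grasp_force: 41.1
```

```bash
python3 - <<'E'
from go import *
rows(); o=sensors.get_obs(); print(o['wrist_torque'].round(2),o['qpos'].round(1))
E
```

```text
t 11.07 tcp [0.5504 0.292  0.0293] [-1.7974e+02 -3.0000e-02  1.0273e+02] F [-1.9  2.1  0.4] w 0.0139 g 41.1
[ 0.42  0.25 -0.88] [ 13.4  36.3 -58.2  96.   33.   67.  -40.7]
```

The torque shows the handle is against its stop. Release and rise.

>>> drive_tool(
  moves=[
    {"x":0,"y":0,"z":0,"rx":0,"ry":0,"rz":0.03,"fingers":0.1},
    {"x":0,"y":0,"z":0,"rx":0,"ry":0,"rz":0.03,"fingers":0.1},
    {"x":0,"y":0,"z":0,"rx":0,"ry":0,"rz":0.03,"fingers":0.1},
    {"x":0,"y":0,"z":0,"rx":0,"ry":0,"rz":0.03,"fingers":0.1},
    {"x":0,"y":0,"z":-40,"rx":0,"ry":0,"rz":0.03,"fingers":0.1},
    {"x":0,"y":0,"z":-60,"rx":0,"ry":0,"rz":0.03,"fingers":0.1},
    {"x":0,"y":0,"z":-60,"rx":0,"ry":0,"rz":0.03,"fingers":0.1},
  ],
)

```text
time_s: 11.95
tool_pos: [0.5521, 0.2924, 0.0909]
tool_rot: [-180.0, -0.0, 101.1]
force: [0.4, 0.6, -0.2]
grip_width: 0.039
grasp_force: 0.0
```

```bash
python3 - <<'E'
from go import *
rows((.4861,.2696,.090,100.5),(.4861,.2696,.027,100.5))
E
```

```text
t 11.95 tcp [0.5521 0.2924 0.0909] [-1.7997e+02 -1.0000e-02  1.0108e+02] F [ 0.4  0.6 -0.2] w 0.039 g 0.0
xyz [ -9.7 -69.1   0.9] r [-0.0005 -0.0002  0.0101]
xyz [ -9.8 -69.1  63.9] r [-0.0005 -0.0002  0.0101]
```

>>> drive_tool(
  moves=[
    {"x":-10,"y":-69,"z":0,"rx":0,"ry":0,"rz":0.01,"fingers":0.1},
    {"x":-10,"y":-69,"z":0,"rx":0,"ry":0,"rz":0.01,"fingers":0.1},
    {"x":-10,"y":-69,"z":15,"rx":0,"ry":0,"rz":0.01,"fingers":0.1},
    {"x":-10,"y":-69,"z":30,"rx":0,"ry":0,"rz":0.01,"fingers":0.1},
    {"x":-10,"y":-69,"z":45,"rx":0,"ry":0,"rz":0.01,"fingers":0.1},
    {"x":-10,"y":-69,"z":60,"rx":0,"ry":0,"rz":0.01,"fingers":0.1},
    {"x":-10,"y":-69,"z":63,"rx":0,"ry":0,"rz":0.01,"fingers":0.1},
    {"x":-10,"y":-69,"z":63,"rx":0,"ry":0,"rz":0.01,"fingers":1},
    {"x":-10,"y":-69,"z":63,"rx":0,"ry":0,"rz":0.01,"fingers":1},
    {"x":-10,"y":-69,"z":63,"rx":0,"ry":0,"rz":0.01,"fingers":1},
    {"x":-10,"y":-69,"z":63,"rx":0,"ry":0,"rz":0.01,"fingers":1},
    {"x":-10,"y":-69,"z":63,"rx":0,"ry":0,"rz":0.01,"fingers":1},
    {"x":-10,"y":-69,"z":63,"rx":0,"ry":0,"rz":0.01,"fingers":1},
  ],
  force=20,
)

```text
time_s: 13.58
tool_pos: [0.4855, 0.2687, 0.0269]
tool_rot: [-179.8, 0.0, 100.5]
force: [0.5, -0.4, 1.9]
grip_width: 0.0098
grasp_force: 20.0
```

```bash
python3 - <<'E'
from go import *
p=sensors.get_obs()['tool_pos']; H=np.array([.476,.3236]); r=p[:2]-H; L=np.hypot(*r); a0=np.degrees(np.arctan2(r[1],r[0])); print(L,a0)
T=[]
for s in range(6,97,6):
    a=np.radians(a0-s); T.append((H[0]+L*np.cos(a),H[1]+L*np.sin(a),p[2],100.5-s))
rows(*T)
E
```

```text
0.05575946740862613 -80.17988420204355
t 13.57 tcp [0.4855 0.2687 0.0269] [-1.7984e+02  2.0000e-02  1.0050e+02] F [ 0.5 -0.4  1.9] w 0.0098 g 20.0
xyz [ 0.4 -5.8  0. ] r [-0.0028  0.0005  0.1047]
xyz [  1.4 -11.6   0. ] r [-0.0028  0.0007  0.2094]
xyz [  2.9 -17.2   0. ] r [-0.0028  0.0008  0.3141]
xyz [  5.1 -22.6   0.1] r [-0.0027  0.001   0.4188]
xyz [  7.8 -27.8   0.1] r [-0.0027  0.0011  0.5236]
xyz [ 11.  -32.6   0.1] r [-0.0026  0.0013  0.6283]
xyz [ 14.8 -37.1   0.1] r [-0.0026  0.0014  0.733 ]
xyz [ 18.9 -41.2   0.1] r [-0.0025  0.0016  0.8377]
xyz [ 23.5 -44.8   0.1] r [-0.0024  0.0017  0.9424]
xyz [ 28.4 -48.    0.1] r [-0.0024  0.0018  1.0471]
xyz [ 33.7 -50.5   0.1] r [-0.0023  0.002   1.1519]
xyz [ 39.2 -52.6   0.1] r [-0.0022  0.0021  1.2566]
xyz [ 44.8 -54.    0.1] r [-0.0021  0.0023  1.3613]
xyz [ 50.6 -54.9   0.1] r [-0.002   0.0024  1.466 ]
xyz [ 56.4 -55.1   0.1] r [-0.0019  0.0025  1.5707]
xyz [ 62.2 -54.7   0.1] r [-0.0018  0.0027  1.6755]
```

Gripped at 9.8 mm wide, which matches the 10 mm tab. Swing it along the arc to just before the stop.

>>> drive_tool(
  moves=[
    {"x":0.4,"y":-5.8,"z":0,"rx":0,"ry":0,"rz":0.105,"fingers":1},
    {"x":1.4,"y":-11.6,"z":0,"rx":0,"ry":0,"rz":0.209,"fingers":1},
    {"x":2.9,"y":-17.2,"z":0,"rx":0,"ry":0,"rz":0.314,"fingers":1},
    {"x":5.1,"y":-22.6,"z":0,"rx":0,"ry":0,"rz":0.419,"fingers":1},
    {"x":7.8,"y":-27.8,"z":0,"rx":0,"ry":0,"rz":0.524,"fingers":1},
    {"x":11,"y":-32.6,"z":0,"rx":0,"ry":0,"rz":0.628,"fingers":1},
    {"x":14.8,"y":-37.1,"z":0,"rx":0,"ry":0,"rz":0.733,"fingers":1},
    {"x":18.9,"y":-41.2,"z":0,"rx":0,"ry":0,"rz":0.838,"fingers":1},
    {"x":23.5,"y":-44.8,"z":0,"rx":0,"ry":0,"rz":0.942,"fingers":1},
    {"x":28.4,"y":-48,"z":0,"rx":0,"ry":0,"rz":1.047,"fingers":1},
    {"x":33.7,"y":-50.5,"z":0,"rx":0,"ry":0,"rz":1.152,"fingers":1},
    {"x":39.2,"y":-52.6,"z":0,"rx":0,"ry":0,"rz":1.257,"fingers":1},
    {"x":44.8,"y":-54,"z":0,"rx":0,"ry":0,"rz":1.361,"fingers":1},
    {"x":50.6,"y":-54.9,"z":0,"rx":0,"ry":0,"rz":1.466,"fingers":1},
    {"x":55,"y":-55.1,"z":0,"rx":0,"ry":0,"rz":1.54,"fingers":1},
    {"x":55,"y":-55.1,"z":0,"rx":0,"ry":0,"rz":1.54,"fingers":1},
    {"x":55,"y":-55.1,"z":0,"rx":0,"ry":0,"rz":1.54,"fingers":1},
  ],
)

```text
time_s: 15.7
tool_pos: [0.4205, 0.3123, 0.0269]
tool_rot: [180.0, 0.3, 12.3]
force: [-1.6, -1.5, 5.2]
grip_width: 0.01
grasp_force: 20.0
```

```bash
python3 - <<'E'
from go import *
rows((.4228,.3085,.027,7)); o=sensors.get_obs(); print(o['wrist_torque'].round(2),o['qpos'].round(1))
E
```

```text
t 15.7 tcp [0.4205 0.3123 0.0269] [179.95   0.26  12.33] F [-1.6 -1.5  5.2] w 0.01 g 20.0
xyz [ 1.4  4.2 -0.1] r [0.0011 0.0045 0.0931]
[-0.41  0.35 -0.1 ] [   2.9   18.7  -47.9  110.4   16.2   58.1 -129.9]
```

>>> drive_tool(
  moves=[
    {"x":0,"y":-2.5,"z":0,"rx":0,"ry":0,"rz":0.03,"fingers":1},
    {"x":0,"y":-2.5,"z":0,"rx":0,"ry":0,"rz":0.03,"fingers":1},
    {"x":0,"y":-1,"z":0,"rx":0,"ry":0,"rz":0.02,"fingers":0.1},
    {"x":0,"y":-1,"z":0,"rx":0,"ry":0,"rz":0.02,"fingers":0.1},
    {"x":0,"y":-1,"z":0,"rx":0,"ry":0,"rz":0.02,"fingers":0.1},
    {"x":0,"y":-1,"z":0,"rx":0,"ry":0,"rz":0.02,"fingers":0.1},
    {"x":0,"y":-1,"z":-50,"rx":0,"ry":0,"rz":0.02,"fingers":0.1},
    {"x":0,"y":-1,"z":-100,"rx":0,"ry":0,"rz":0.02,"fingers":0.1},
    {"x":0,"y":-1,"z":-150,"rx":0,"ry":0,"rz":0.02,"fingers":0.1},
    {"x":0,"y":-1,"z":-150,"rx":0,"ry":0,"rz":0.02,"fingers":0.1},
  ],
)

```text
time_s: 16.95
tool_pos: [0.4233, 0.3159, 0.1809]
tool_rot: [-179.9, -0.2, 11.1]
force: [-0.2, 0.4, -1.1]
grip_width: 0.0394
grasp_force: 0.0
```

```bash
python3 - <<'E'
from go import *
rows((.48,-.1,.32,7))
E
```

```text
t 16.95 tcp [0.4233 0.3159 0.1809] [-179.9    -0.23   11.14] F [-0.2  0.4 -1.1] w 0.0394 g 0.0
xyz [ -24.1  418.8 -139.9] r [-0.0018 -0.004   0.0723]
```

>>> drive_tool(
  moves=[
    {"x":0,"y":200,"z":-140,"rx":0,"ry":-0.004,"rz":0.07,"fingers":0.1},
    {"x":0,"y":200,"z":-140,"rx":0,"ry":-0.004,"rz":0.07,"fingers":0.1},
    {"x":0,"y":200,"z":-140,"rx":0,"ry":-0.004,"rz":0.07,"fingers":0.1},
    {"x":0,"y":200,"z":-140,"rx":0,"ry":-0.004,"rz":0.07,"fingers":0.1},
    {"x":-24,"y":419,"z":-140,"rx":0,"ry":-0.004,"rz":0.07,"fingers":0.1},
    {"x":-24,"y":419,"z":-140,"rx":0,"ry":-0.004,"rz":0.07,"fingers":0.1},
    {"x":-24,"y":419,"z":-140,"rx":0,"ry":-0.004,"rz":0.07,"fingers":0.1},
    {"x":-24,"y":419,"z":-140,"rx":0,"ry":-0.004,"rz":0.07,"fingers":0.1},
    {"x":-24,"y":419,"z":-140,"rx":0,"ry":-0.004,"rz":0.07,"fingers":0.1},
    {"x":-24,"y":419,"z":-140,"rx":0,"ry":-0.004,"rz":0.07,"fingers":0.1},
    {"x":-24,"y":419,"z":-140,"rx":0,"ry":-0.004,"rz":0.07,"fingers":0.1},
  ],
)

```text
time_s: 18.32
tool_pos: [0.479, -0.1002, 0.3168]
tool_rot: [180.0, 0.5, 7.3]
force: [-0.6, 0.6, -0.3]
grip_width: 0.039
grasp_force: 0.0
```

```bash
python3 - <<'E'
from go import *
w=snap('wrist','w6'); snap('top','top1'); rows(); crop('w6',220,0,640,240,1.9,'w6c')
print(sensors.get_obs()['qpos'].round(1))
i=cv2.imread('pics/top1.png')[140:260,120:300]
a=cv2.imread('pics/w6c.png'); cv2.imwrite('pics/v7.png',np.vstack([a,np.hstack([cv2.resize(i,(210,140)),np.zeros((140,a.shape[1]-210,3),np.uint8)])]))
E
```

```text
t 18.43 tcp [ 0.4791 -0.1006  0.317 ] [179.94   0.44   7.25] F [ 0.6 -0.2 -0.3] w 0.0391 g 0.0
[ 35.1  -2.  -25.5  92.9  -0.7  89.3 -73.2]
```

View pics/v7.png

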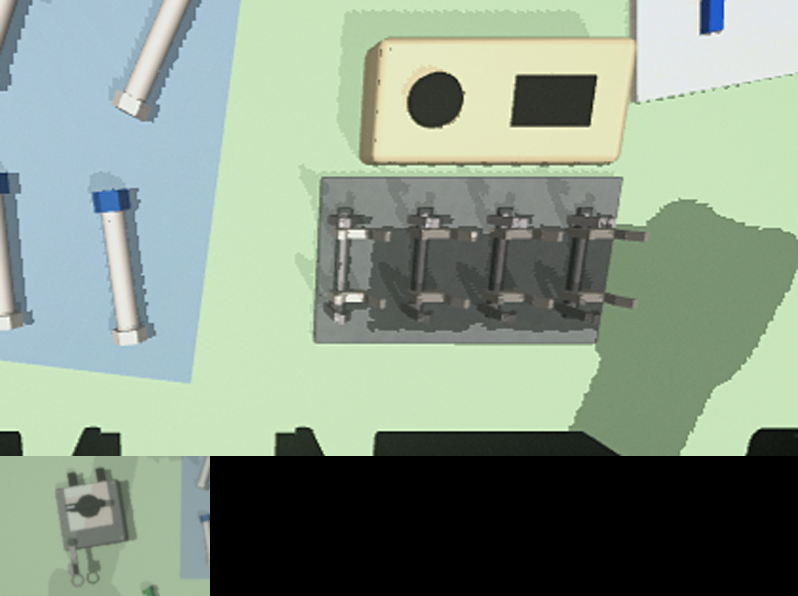

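The view shows the plate corners (crop pixels) at (321,178), (622,178), (597,343) and (314,343), and the near right tube running from its cap at (110,190) to its foot at (131,342). The inset shows the bar across the housing and the hasp sticking out.

```bash
python3 - <<'E'
from go import *
d=load('w6'); k=lambda u,v:(220+u/1.9,v/1.9)
P=np.array([atz(d,k(*p),.008) for p in [(321,178),(622,178),(597,343),(314,343)]]); c=P.mean(0)
print(P.round(4),c.round(4),[np.linalg.norm(P[i]-P[(i+1)%4]).round(4) for i in range(4)])
print('yaw',[np.degrees(np.arctan2(v[1],v[0])).round(1) for v in (P[0]-P[3],P[1]-P[2])],[np.degrees(np.arctan2(v[1],v[0])).round(1)-90 for v in (P[0]-P[1],P[3]-P[2])])
C=atz(d,k(110,190),.011);E=atz(d,k(131,342),.011);v=C-E;L=np.linalg.norm(v);v/=L
print('tube',(E+v*L*52/106).round(4),L.round(4),np.degrees(np.arctan2(v[1],v[0])).round(1))
T=load('top0'); C2=tri([(d,k(110,190)),(T,(270+250/4.167,105+360/4.167))]);E2=tri([(d,k(131,342)),(T,(270+290/4.167,105+532/4.167))]);print(C2.round(4),E2.round(4))
E
```

```text
[[ 0.5616 -0.1764  0.008 ]
 [ 0.5882 -0.3839  0.008 ]
 [ 0.4714 -0.3998  0.008 ]
 [ 0.4448 -0.1918  0.008 ]] [ 0.5165 -0.288   0.008 ] [np.float64(0.2092), np.float64(0.1179), np.float64(0.2097), np.float64(0.1178)]
yaw [np.float64(7.5), np.float64(7.7)] [np.float64(7.299999999999997), np.float64(7.299999999999997)]
tube [ 0.4811 -0.0451  0.011 ] 0.1089 13.5
[ 0.5336 -0.0326  0.009 ] [ 0.4309 -0.0578  0.0178]
```

```bash
python3 - <<'E'
from go import *
rows((.481,-.045,.1,13.5),(.481,-.045,.0,13.5))
E
```

```text
t 18.43 tcp [ 0.4791 -0.1006  0.317 ] [179.94   0.44   7.25] F [ 0.6 -0.2 -0.3] w 0.0391 g 0.0
xyz [ 10.6 -55.1 216.9] r [ 0.0006  0.0077 -0.1091]
xyz [ 11.4 -55.2 316.9] r [ 0.0006  0.0077 -0.1091]
```

>>> drive_tool(
  moves=[
    {"x":10.6,"y":-55,"z":60,"rx":0,"ry":0.0077,"rz":-0.109,"fingers":0.1},
    {"x":10.6,"y":-55,"z":120,"rx":0,"ry":0.0077,"rz":-0.109,"fingers":0.1},
    {"x":10.6,"y":-55,"z":180,"rx":0,"ry":0.0077,"rz":-0.109,"fingers":0.1},
    {"x":10.6,"y":-55,"z":217,"rx":0,"ry":0.0077,"rz":-0.109,"fingers":0.1},
    {"x":11,"y":-55,"z":260,"rx":0,"ry":0.0077,"rz":-0.109,"fingers":0.1},
    {"x":11,"y":-55,"z":290,"rx":0,"ry":0.0077,"rz":-0.109,"fingers":0.1},
    {"x":11,"y":-55,"z":310,"rx":0,"ry":0.0077,"rz":-0.109,"fingers":0.1},
    {"x":11,"y":-55,"z":317,"rx":0,"ry":0.0077,"rz":-0.109,"fingers":0.1},
    {"x":11,"y":-55,"z":317,"rx":0,"ry":0.0077,"rz":-0.109,"fingers":0.1},
  ],
)

```text
time_s: 19.55
tool_pos: [0.4808, -0.0461, 0.0001]
tool_rot: [180.0, 0.0, 13.4]
force: [0.4, -0.0, 0.7]
grip_width: 0.0387
grasp_force: 0.0
```

>>> drive_tool(
  moves=[
    {"x":0,"y":0,"z":2,"rx":0,"ry":0,"rz":0,"fingers":0.1},
    {"x":0,"y":0,"z":4,"rx":0,"ry":0,"rz":0,"fingers":0.1},
    {"x":0,"y":0,"z":6,"rx":0,"ry":0,"rz":0,"fingers":0.1},
    {"x":0,"y":0,"z":8,"rx":0,"ry":0,"rz":0,"fingers":0.1},
    {"x":0,"y":0,"z":10,"rx":0,"ry":0,"rz":0,"fingers":0.1},
    {"x":0,"y":0,"z":12,"rx":0,"ry":0,"rz":0,"fingers":0.1},
  ],
)

```text
time_s: 20.3
tool_pos: [0.4806, -0.0464, -0.0123]
tool_rot: [180.0, 0.0, 13.4]
force: [1.2, 0.6, 0.5]
grip_width: 0.0391
grasp_force: 0.0
```

>>> drive_tool(
  moves=[
    {"x":0,"y":0,"z":2,"rx":0,"ry":0,"rz":0,"fingers":0.1},
    {"x":0,"y":0,"z":3,"rx":0,"ry":0,"rz":0,"fingers":0.1},
    {"x":0,"y":0,"z":3,"rx":0,"ry":0,"rz":0,"fingers":1},
    {"x":0,"y":0,"z":3,"rx":0,"ry":0,"rz":0,"fingers":1},
    {"x":0,"y":0,"z":3,"rx":0,"ry":0,"rz":0,"fingers":1},
    {"x":0,"y":0,"z":3,"rx":0,"ry":0,"rz":0,"fingers":1},
    {"x":0,"y":0,"z":3,"rx":0,"ry":0,"rz":0,"fingers":1},
  ],
  force=45,
)

```text
time_s: 21.18
tool_pos: [0.4807, -0.0465, -0.015]
tool_rot: [180.0, 0.0, 13.4]
force: [0.0, -0.5, 0.1]
grip_width: 0.0149
grasp_force: 45.0
```

Width 14.9 mm is slightly under 16 mm, so I'll check how high the tips really are by feeling for the bench.

>>> drive_tool(
  moves=[
    {"x":0,"y":0,"z":0,"rx":0,"ry":0,"rz":0,"fingers":0.1},
    {"x":0,"y":0,"z":0,"rx":0,"ry":0,"rz":0,"fingers":0.1},
    {"x":0,"y":0,"z":0,"rx":0,"ry":0,"rz":0,"fingers":0.1},
    {"x":0,"y":0,"z":1,"rx":0,"ry":0,"rz":0,"fingers":0.1},
    {"x":0,"y":0,"z":2,"rx":0,"ry":0,"rz":0,"fingers":0.1},
    {"x":0,"y":0,"z":3,"rx":0,"ry":0,"rz":0,"fingers":0.1},
    {"x":0,"y":0,"z":3,"rx":0,"ry":0,"rz":0,"fingers":0.1},
  ],
)

```text
time_s: 22.05
tool_pos: [0.4805, -0.0464, -0.0183]
tool_rot: [180.0, 0.0, 13.4]
force: [0.3, 0.2, -0.1]
grip_width: 0.0391
grasp_force: 0.0
```

>>> drive_tool(
  moves=[
    {"x":0,"y":0,"z":1,"rx":0,"ry":0,"rz":0,"fingers":0.1},
    {"x":0,"y":0,"z":2,"rx":0,"ry":0,"rz":0,"fingers":0.1},
    {"x":0,"y":0,"z":2,"rx":0,"ry":0,"rz":0,"fingers":0.1},
  ],
)

```text
time_s: 22.42
tool_pos: [0.4806, -0.0464, -0.0202]
tool_rot: [180.0, 0.0, 13.4]
force: [-0.2, -0.1, -0.8]
grip_width: 0.039
grasp_force: 0.0
```

>>> drive_tool(
  moves=[
    {"x":0,"y":0,"z":1,"rx":0,"ry":0,"rz":0,"fingers":0.1},
    {"x":0,"y":0,"z":2,"rx":0,"ry":0,"rz":0,"fingers":0.1},
    {"x":0,"y":0,"z":3,"rx":0,"ry":0,"rz":0,"fingers":0.1},
    {"x":0,"y":0,"z":3,"rx":0,"ry":0,"rz":0,"fingers":0.1},
  ],
)

```text
time_s: 22.92
tool_pos: [0.4808, -0.0465, -0.0209]
tool_rot: [179.9, 0.1, 13.4]
force: [-9.1, 1.0, 21.7]
grip_width: 0.0391
grasp_force: 10.8
```

>>> drive_tool(
  moves=[
    {"x":0,"y":0,"z":1,"rx":0,"ry":0,"rz":0,"fingers":0.1},
    {"x":0,"y":0,"z":2,"rx":0,"ry":0,"rz":0,"fingers":0.1},
    {"x":0,"y":0,"z":2,"rx":0,"ry":0,"rz":0,"fingers":0.1},
  ],
)

```text
time_s: 23.3
tool_pos: [0.4808, -0.0465, -0.021]
tool_rot: [179.9, 0.1, 13.4]
force: [-14.4, 1.0, 40.0]
grip_width: 0.0392
grasp_force: 19.7
```

Contact comes at TCP z = -20.7 mm, so the true tips are 20.7 mm above the reported TCP. Back off and grip with the tips 3 mm up.

>>> drive_tool(
  moves=[
    {"x":0,"y":0,"z":-8,"rx":0,"ry":0,"rz":0,"fingers":0.1},
    {"x":0,"y":0,"z":-8,"rx":0,"ry":0,"rz":0,"fingers":0.1},
    {"x":0,"y":0,"z":-8,"rx":0,"ry":0,"rz":0,"fingers":1},
    {"x":0,"y":0,"z":-8,"rx":0,"ry":0,"rz":0,"fingers":1},
    {"x":0,"y":0,"z":-8,"rx":0,"ry":0,"rz":0,"fingers":1},
    {"x":0,"y":0,"z":-8,"rx":0,"ry":0,"rz":0,"fingers":1},
    {"x":0,"y":0,"z":-8,"rx":0,"ry":0,"rz":0,"fingers":1},
  ],
  force=45,
)

```text
time_s: 24.18
tool_pos: [0.4806, -0.0464, -0.0172]
tool_rot: [180.0, 0.0, 13.4]
force: [-1.0, 0.3, -0.3]
grip_width: 0.0146
grasp_force: 45.0
```

```bash
python3 - <<'E'
from go import *
rows((.481,-.045,.09,13.5),(.5057,-.2047,.09,7.4),(.5057,-.2047,.03,7.4))
E
```

```text
t 24.18 tcp [ 0.4806 -0.0464 -0.0172] [1.7999e+02 2.0000e-02 1.3360e+01] F [-1.   0.3 -0.3] w 0.0146 g 45.0
xyz [   0.7   -1.3 -107.2] r [ 0.0002  0.0003 -0.0024]
xyz [ -12.2  159.8 -107.2] r [0.0002 0.0003 0.1041]
xyz [-12.2 159.8 -47.2] r [0.0002 0.0003 0.1041]
```

>>> drive_tool(
  moves=[
    {"x":0,"y":0,"z":-50,"rx":0,"ry":0,"rz":0,"fingers":1},
    {"x":0,"y":0,"z":-107,"rx":0,"ry":0,"rz":0,"fingers":1},
    {"x":-20,"y":50,"z":-107,"rx":0,"ry":0,"rz":0.104,"fingers":1},
    {"x":-40,"y":100,"z":-107,"rx":0,"ry":0,"rz":0.104,"fingers":1},
    {"x":-72,"y":160,"z":-107,"rx":0,"ry":0,"rz":0.104,"fingers":1},
    {"x":-72,"y":160,"z":-107,"rx":0,"ry":0,"rz":0.104,"fingers":1},
    {"x":-72,"y":160,"z":-107,"rx":0,"ry":0,"rz":0.104,"fingers":1},
    {"x":-72,"y":160,"z":-107,"rx":0,"ry":0,"rz":0.104,"fingers":1},
  ],
)

```text
time_s: 25.18
tool_pos: [0.4482, -0.2169, 0.0899]
tool_rot: [-180.0, -0.0, 7.6]
force: [0.0, -0.1, -0.5]
grip_width: 0.0143
grasp_force: 45.0
```

```bash
python3 - <<'E'
from go import *
w=snap('wrist','w7'); crop('w7',200,0,600,300,2,'w7c'); rows((.5057,-.2047,.09,7.4))
for n,y in (('c3',.084),('c2',.028)):
    a=np.radians(7.4); S=np.array([.5165-np.sin(a)*y,-.288+np.cos(a)*y,.034]); X=np.array([np.cos(a),np.sin(a),0]);Y=np.array([-np.sin(a),np.cos(a),0]);Z=np.array([0,0,1])
    for lab,p in (('seat',S),('-yprong top far',S+.022*X-.009*Y+.017*Z),('-y near',S-.022*X-.009*Y+.017*Z),('nose far',S+.031*X+.026*Z+.009*Y),('nose near',S-.031*X+.026*Z+.009*Y)):
        print(n,lab,((proj(w,p)-[200,0])*2).round(0))
E
```

```text
t 25.23 tcp [ 0.4483 -0.2169  0.09  ] [-180.     -0.      7.58] F [-0.6  1.1  0.6] w 0.0151 g 45.0
xyz [58.6 -4.5 -0. ] r [-0.     -0.0001  0.0032]
c3 seat [235. 232.]
c3 -yprong top far [264. 159.]
c3 -y near [263. 307.]
c3 nose far [201. 124.]
c3 nose near [203. 341.]
c2 seat [406. 233.]
c2 -yprong top far [453. 160.]
c2 -y near [443. 308.]
c2 nose far [401. 125.]
c2 nose near [389. 342.]
```

View pics/w7c.png

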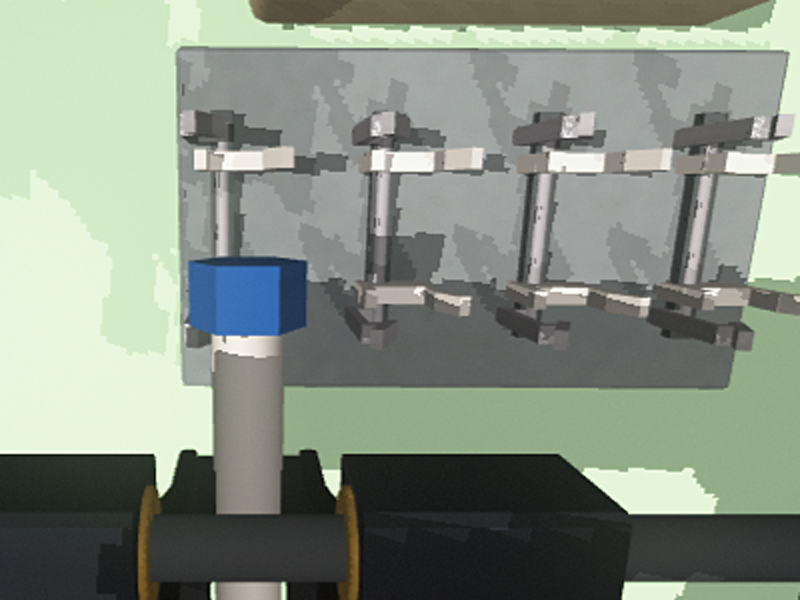

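```bash
python3 - <<'E'
from go import *
w=load('w7'); a=np.radians(7.4); X=np.array([np.cos(a),np.sin(a),0]);Y=np.array([-np.sin(a),np.cos(a),0]);Z=np.array([0,0,1])
for n,y in (('c3',.084),('c2',.028),('c1',-.028)):
    S=np.array([.5165,-.288,.034])+Y*y
    for lab,q in (('+y in top',(.022,.009,.002)),('+y in bot',(.022,.009,-.008)),('-y in bot',(.022,-.009,-.008)),('-y in z+8',(.022,-.009,.008)),('-y in z17',(.022,-.009,.017)),('-y -13 z17',(.022,-.013,.017)),('bar c',(0,0,-.010)),('bar far',(.02,0,-.018))):
        print(n,lab,((proj(w,S+X*q[0]+Y*q[1]+Z*q[2])-[200,0])*2).round(0))
E
python3 - <<'E'
import cv2
i=cv2.imread('pics/w7.png')[:,200:600].astype(int).sum(2)//3
print(i[79,92:155]); print(i[80,175:250]); print(i[105,92:155]);print(i[105,175:215])
E
```

```text
c3 +y in top [206. 161.]
c3 +y in bot [208. 162.]
c3 -y in bot [262. 163.]
c3 -y in z+8 [263. 161.]
c3 -y in z17 [264. 159.]
c3 -y -13 z17 [277. 159.]
c3 bar c [235. 231.]
c3 bar far [235. 170.]
c2 +y in top [383. 162.]
c2 +y in bot [378. 163.]
c2 -y in bot [432. 163.]
c2 -y in z+8 [445. 161.]
c2 -y in z17 [453. 160.]
c2 -y -13 z17 [467. 160.]
c2 bar c [400. 231.]
c2 bar far [398. 170.]
c1 +y in top [561. 162.]
c1 +y in bot [548. 164.]
c1 -y in bot [602. 164.]
c1 -y in z+8 [627. 162.]
c1 -y in z17 [643. 160.]
c1 -y -13 z17 [656. 161.]
c1 bar c [565. 232.]
c1 bar far [562. 171.]
[143 140 143 140 134 234 240 237 237 238 243 162 144 177 182 181 180 181
 181 176 234 246 246 246 246 238 236 236 236 236 236 236 236 236 237 236
 236 236 238 207 197 199 198 198 198 199 198 199 199 203 204 204 204 206
 188 108  78  82  81  81  81  81  78]
[163 148 141 144 138 137 136 137 137 133 161 244 247 245 244 246 248 203
 175 177 174 243 247 245 245 244 245 244 245 245 245 244 245 245 245 245
 245 245 245 245 239 226 159 131 135 137 129 178 199 202 200 200 201 200
 200 199 200 199 200 199 204 226 230 229 230 238 144  96 100 102 104 104
 104 100 104]
[144 143 159 163 162 162 162 164 163 162 165 149 148 129 113 115 173 201
 209 201 184 160 118 106 104 101 101  98 155 163 163 161 160 162 158 159
 160 159 157 159 158 158 159 157 158 157 159 157 159 158 159 143 142 139
 141 139 139 141 141 155 161 145 140]
[159 158 160 159 160 160 143 141 127  68  89 106 115 170 204 208 198 184
 157 112 103 101  99  98  94 151 161 160 158 158 158 159 160 158 160 160
 161 159 160 161]
```

```bash
python3 - <<'E'
from go import *
w=load('w7'); o=sensors.get_obs(); a=np.radians(o['tool_rot'][2]); X=np.array([np.cos(a),np.sin(a),0])
for s in (.03,.042,.056): print(((proj(w,o['tool_pos']+X*s+[0,0,.0282])-[200,0])*2).round(1))
i=cv2.imread('pics/w7.png')[:,200:600].astype(int); print(i[138,88:160].sum(1)//3); print(i[190,98:150].sum(1)//3)
E
```

```text
[248.8 382.1]
[248.9 329.1]
[248.9 264.5]
[214 219 157 135 146 147 114 101 100 103 102 103 101 103 101 103 101 102
 101 103 118 119 120 119 119 119 119 118 118 118 118 116 118 118 116 117
 116 117 117 116 114 115 116 116 115 114 117 115 115 116 116 105  67  55
  58  58  58  57  59  58  58  58  57  55  51 123 159 161 159 159 145 136]
[163 165 166 166 167 165 166 146 111 109 118 124 127 129 130 135 134 136
 139 138 140 142 143 142 142 144 143 142 142 140 141 140 138 137 135 132
 131 129 125 123 117 114 107  99  97  95  98  97  97  97  96  94]
```

>>> drive_tool(
  moves=[
    {"x":30,"y":-4.5,"z":0,"rx":0,"ry":0,"rz":0.003,"fingers":1},
    {"x":58.5,"y":-4.5,"z":0,"rx":0,"ry":0,"rz":0.003,"fingers":1},
    {"x":58.5,"y":-4.5,"z":0,"rx":0,"ry":0,"rz":0.003,"fingers":1},
    {"x":58.5,"y":-4.5,"z":20,"rx":0,"ry":0,"rz":0.003,"fingers":1},
    {"x":58.5,"y":-4.5,"z":40,"rx":0,"ry":0,"rz":0.003,"fingers":1},
    {"x":58.5,"y":-4.5,"z":50,"rx":0,"ry":0,"rz":0.003,"fingers":1},
    {"x":58.5,"y":-4.5,"z":55,"rx":0,"ry":0,"rz":0.003,"fingers":1},
    {"x":58.5,"y":-4.5,"z":60,"rx":0,"ry":0,"rz":0.003,"fingers":1},
    {"x":58.5,"y":-4.5,"z":65,"rx":0,"ry":0,"rz":0.003,"fingers":1},
    {"x":58.5,"y":-4.5,"z":70,"rx":0,"ry":0,"rz":0.003,"fingers":1},
    {"x":58.5,"y":-4.5,"z":75,"rx":0,"ry":0,"rz":0.003,"fingers":1},
    {"x":58.5,"y":-4.5,"z":80,"rx":0,"ry":0,"rz":0.003,"fingers":1},
    {"x":58.5,"y":-4.5,"z":84,"rx":0,"ry":0,"rz":0.003,"fingers":1},
    {"x":58.5,"y":-4.5,"z":84,"rx":0,"ry":0,"rz":0.003,"fingers":1},
  ],
)

```text
time_s: 26.98
tool_pos: [0.5048, -0.2063, 0.0055]
tool_rot: [-180.0, 0.0, 7.3]
force: [0.5, 1.3, 0.5]
grip_width: 0.0146
grasp_force: 45.0
```

>>> drive_tool(
  moves=[
    {"x":0,"y":0,"z":1.5,"rx":0,"ry":0,"rz":0,"fingers":1},
    {"x":0,"y":0,"z":2,"rx":0,"ry":0,"rz":0,"fingers":1},
    {"x":0,"y":0,"z":2,"rx":0,"ry":0,"rz":0,"fingers":1},
  ],
)

```text
time_s: 27.35
tool_pos: [0.5049, -0.2063, 0.0052]
tool_rot: [180.0, 0.0, 7.2]
force: [-4.3, 2.7, 10.7]
grip_width: 0.0148
grasp_force: 45.0
```

>>> drive_tool(
  moves=[
    {"x":0,"y":0,"z":-1,"rx":0,"ry":0,"rz":0,"fingers":0.3},
    {"x":0,"y":0,"z":-1,"rx":0,"ry":0,"rz":0,"fingers":0.3},
    {"x":0,"y":0,"z":-1,"rx":0,"ry":0,"rz":0,"fingers":0.3},
    {"x":0,"y":0,"z":-15,"rx":0,"ry":0,"rz":0,"fingers":0.3},
    {"x":0,"y":0,"z":-40,"rx":0,"ry":0,"rz":0,"fingers":0.3},
    {"x":0,"y":0,"z":-90,"rx":0,"ry":0,"rz":0,"fingers":0.3},
    {"x":0,"y":0,"z":-140,"rx":0,"ry":0,"rz":0,"fingers":0.3},
    {"x":-60,"y":0,"z":-140,"rx":0,"ry":0,"rz":0,"fingers":0.3},
    {"x":-60,"y":-70,"z":-140,"rx":0,"ry":0,"rz":0,"fingers":0.1},
    {"x":-60,"y":-70,"z":-140,"rx":0,"ry":0,"rz":0,"fingers":0.1},
    {"x":-60,"y":-70,"z":-140,"rx":0,"ry":0,"rz":0,"fingers":0.1},
    {"x":-60,"y":-70,"z":-140,"rx":0,"ry":0,"rz":0,"fingers":0.1},
  ],
)

```text
time_s: 28.85
tool_pos: [0.437, -0.1459, 0.1442]
tool_rot: [180.0, -0.0, 7.2]
force: [-0.7, 0.0, 0.2]
grip_width: 0.0392
grasp_force: 0.0
```

```bash
python3 - <<'E'
from go import *
w=snap('wrist','w8'); rows(); crop('w8',120,0,520,250,2,'w8c')
a=np.radians(7.4); X=np.array([np.cos(a),np.sin(a),0]);Y=np.array([-np.sin(a),np.cos(a),0])
S=np.array([.5165,-.288,.034])+Y*.084
for s in(-.05,0,.056): print(((proj(w,S+X*s)-[120,0])*2).round(0))
print([((proj(w,p)-[120,0])*2).round(0) for p in [(.4795,.0426,.011),(.6364,-.0589,.011),(.6436,.0456,.011)]])
E
```

```text
t 28.9 tcp [ 0.4369 -0.1459  0.144 ] [179.98  -0.     7.16] F [ 0.8  1.4 -0. ] w 0.0389 g 0.0
[569. 343.]
[576. 219.]
[584.  68.]
[array([-17., 206.]), array([ 245., -186.]), array([ -37., -250.])]
```

View pics/w8c.png

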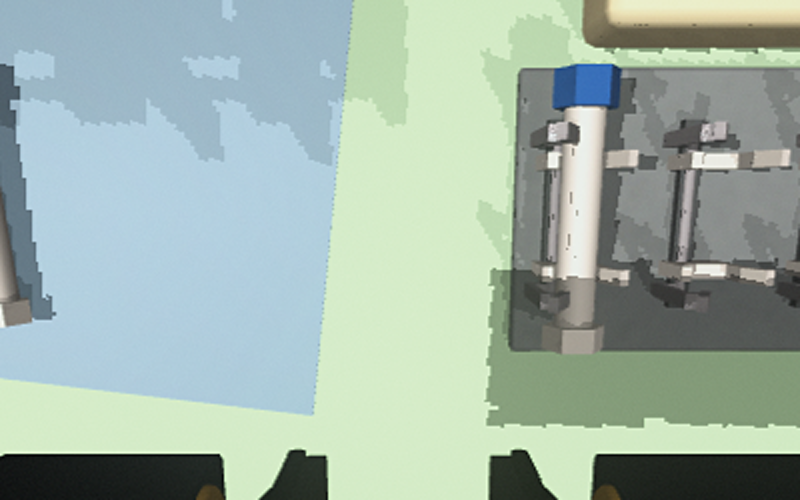

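The tube lies fully home in clip 3 at crop (577,210), with the noses (555,130) and (545,297) closed over it. The other tubes I'll locate by code from a wrist overview.

```bash
cat > tubes.py <<'E'
from go import *
def find(d,x0=.40,x1=.74,y0=-.15,y1=.15,z=.011,s=2000):
    im=d['image']
    W,H=int((y1-y0)*s),int((x1-x0)*s)   # col: y1->y0, row: x1->x0
    src=np.float32([proj(d,(x,y,z)) for x,y in((x1,y1),(x1,y0),(x0,y0),(x0,y1))]); dst=np.float32([(0,0),(W,0),(W,H),(0,H)])
    r=cv2.warpPerspective(im,cv2.getPerspectiveTransform(src,dst),(W,H))
    hsv=cv2.cvtColor(r,cv2.COLOR_RGB2HSV).astype(int); h,S,V=hsv[...,0],hsv[...,1],hsv[...,2]
    cap=((h>100)&(h<125)&(S>130)).astype(np.uint8); body=((S<35)&(V>70)).astype(np.uint8)
    w=lambda c:np.array([x1-c[1]/s,y1-c[0]/s])
    caps=[]; n,_,st,ce=cv2.connectedComponentsWithStats(cv2.morphologyEx(cap,cv2.MORPH_OPEN,np.ones((5,5))))
    caps=[w(ce[i]) for i in range(1,n) if st[i,4]>300]
    n,l,st,ce=cv2.connectedComponentsWithStats(cv2.morphologyEx(body,cv2.MORPH_OPEN,np.ones((7,7))))
    cv2.imwrite('pics/rect.png',r[:,:,::-1])
    out=[]
    for i in range(1,n):
        if st[i,4]<2500 or st[i,4]>12000: continue
        (cx,cy),(a,b),_=cv2.minAreaRect(np.argwhere(l==i)[:,::-1].astype(np.float32))
        ys,xs=np.nonzero(l==i); e=np.cov(np.array([x1-ys/s,y1-xs/s])); ev,v=np.linalg.eigh(e); u=v[:,1]
        c=w((cx,cy)); k=min(caps,key=lambda q:np.hypot(*(q-c))) if caps else c+u
        if (k-c)@u<0: u=-u
        out.append((c,u)); print('body c',c.round(4),'size',round(max(a,b)/s,4),round(min(a,b)/s,4),'cap',k.round(4),'dist',np.hypot(*(k-c)).round(4),'yaw',np.degrees(np.arctan2(u[1],u[0])).round(1),'capyaw',np.degrees(np.arctan2(*(k-c)[::-1])).round(1))
    return out
E
python3 - <<'E'
from go import *
rows((.52,0,.36,8))
E
```

```text
t 28.9 tcp [ 0.4369 -0.1459  0.144 ] [179.98  -0.     7.16] F [ 0.8  1.4 -0. ] w 0.0389 g 0.0
xyz [ 100.6 -134.3 -216. ] r [ 0.0004 -0.     -0.0146]
```

>>> drive_tool(
  moves=[
    {"x":100,"y":-134,"z":-216,"rx":0,"ry":0,"rz":-0.015,"fingers":0.1},
    {"x":100,"y":-134,"z":-216,"rx":0,"ry":0,"rz":-0.015,"fingers":0.1},
    {"x":100,"y":-134,"z":-216,"rx":0,"ry":0,"rz":-0.015,"fingers":0.1},
    {"x":100,"y":-134,"z":-216,"rx":0,"ry":0,"rz":-0.015,"fingers":0.1},
    {"x":100,"y":-134,"z":-216,"rx":0,"ry":0,"rz":-0.015,"fingers":0.1},
    {"x":100,"y":-134,"z":-216,"rx":0,"ry":0,"rz":-0.015,"fingers":0.1},
    {"x":100,"y":-134,"z":-216,"rx":0,"ry":0,"rz":-0.015,"fingers":0.1},
  ],
)

```text
time_s: 29.78
tool_pos: [0.5185, -0.0008, 0.3583]
tool_rot: [180.0, 0.2, 8.0]
force: [0.1, -0.8, -0.0]
grip_width: 0.0391
grasp_force: 0.0
```

```bash
python3 - <<'E'
from tubes import *
d=snap('wrist','w9'); rows(); find(d)
E
```

```text
t 29.82 tcp [ 0.5183 -0.0009  0.3582] [1.7999e+02 1.7000e-01 7.9600e+00] F [-0.1 -0.2 -0.1] w 0.0392 g 0.0
body c [0.6394 0.0489] size 0.096 0.0263 cap [0.6924 0.0341] dist 0.055 yaw -16.1 capyaw -15.5
body c [ 0.6322 -0.0539] size 0.0961 0.0262 cap [ 0.6844 -0.0718] dist 0.0552 yaw -18.9 capyaw -18.9
body c [0.4736 0.0431] size 0.0959 0.0266 cap [0.529  0.0516] dist 0.056 yaw 9.4 capyaw 8.8
```

```bash
python3 - <<'E'
from go import *
rows((.4785,.0439,.06,9),(.4785,.0439,-.0172,9))
E
```

```text
t 29.82 tcp [ 0.5183 -0.0009  0.3582] [1.7999e+02 1.7000e-01 7.9600e+00] F [-0.1 -0.2 -0.1] w 0.0392 g 0.0
xyz [-32.3 -49.9 298.3] r [ 0.0001  0.003  -0.0181]
xyz [-32.1 -49.9 375.5] r [ 0.0001  0.003  -0.0181]
```

>>> drive_tool(
  moves=[
    {"x":-32,"y":-50,"z":60,"rx":0,"ry":0.003,"rz":-0.018,"fingers":0.1},
    {"x":-32,"y":-50,"z":120,"rx":0,"ry":0.003,"rz":-0.018,"fingers":0.1},
    {"x":-32,"y":-50,"z":180,"rx":0,"ry":0.003,"rz":-0.018,"fingers":0.1},
    {"x":-32,"y":-50,"z":240,"rx":0,"ry":0.003,"rz":-0.018,"fingers":0.1},
    {"x":-32,"y":-50,"z":298,"rx":0,"ry":0.003,"rz":-0.018,"fingers":0.1},
    {"x":-32,"y":-50,"z":298,"rx":0,"ry":0.003,"rz":-0.018,"fingers":0.1},
    {"x":-32,"y":-50,"z":330,"rx":0,"ry":0.003,"rz":-0.018,"fingers":0.1},
    {"x":-32,"y":-50,"z":355,"rx":0,"ry":0.003,"rz":-0.018,"fingers":0.1},
    {"x":-32,"y":-50,"z":370,"rx":0,"ry":0.003,"rz":-0.018,"fingers":0.1},
    {"x":-32,"y":-50,"z":375.5,"rx":0,"ry":0.003,"rz":-0.018,"fingers":0.1},
    {"x":-32,"y":-50,"z":375.5,"rx":0,"ry":0.003,"rz":-0.018,"fingers":0.1},
    {"x":-32,"y":-50,"z":375.5,"rx":0,"ry":0.003,"rz":-0.018,"fingers":1},
    {"x":-32,"y":-50,"z":375.5,"rx":0,"ry":0.003,"rz":-0.018,"fingers":1},
    {"x":-32,"y":-50,"z":375.5,"rx":0,"ry":0.003,"rz":-0.018,"fingers":1},
    {"x":-32,"y":-50,"z":375.5,"rx":0,"ry":0.003,"rz":-0.018,"fingers":1},
    {"x":-32,"y":-50,"z":375.5,"rx":0,"ry":0.003,"rz":-0.018,"fingers":1},
  ],
  force=45,
)

```text
time_s: 31.82
tool_pos: [0.4805, 0.0456, -0.0154]
tool_rot: [180.0, -0.2, 9.1]
force: [-0.9, -0.1, 3.2]
grip_width: 0.015
grasp_force: 45.0
```

```bash
python3 - <<'E'
from go import *
rows((.4785,.0439,.09,9),(.5129,-.2602,.09,7.4))
E
```

```text
t 31.82 tcp [ 0.4805  0.0456 -0.0154] [179.96  -0.18   9.13] F [-0.9 -0.1  3.2] w 0.015 g 45.0
xyz [  -1.9    1.4 -105.4] r [ 0.0007 -0.0032  0.0023]
xyz [ -16.2  307.1 -105.2] r [ 0.0006 -0.0032  0.0302]
```

>>> drive_tool(
  moves=[
    {"x":0,"y":0,"z":-50,"rx":0,"ry":-0.003,"rz":0,"fingers":1},
    {"x":0,"y":0,"z":-105,"rx":0,"ry":-0.003,"rz":0,"fingers":1},
    {"x":0,"y":60,"z":-105,"rx":0,"ry":-0.003,"rz":0.03,"fingers":1},
    {"x":-5,"y":120,"z":-105,"rx":0,"ry":-0.003,"rz":0.03,"fingers":1},
    {"x":-8,"y":180,"z":-105,"rx":0,"ry":-0.003,"rz":0.03,"fingers":1},
    {"x":-12,"y":240,"z":-105,"rx":0,"ry":-0.003,"rz":0.03,"fingers":1},
    {"x":-15,"y":300,"z":-105,"rx":0,"ry":-0.003,"rz":0.03,"fingers":1},
    {"x":-15,"y":307,"z":-105,"rx":0,"ry":-0.003,"rz":0.03,"fingers":1},
    {"x":-15,"y":307,"z":-105,"rx":0,"ry":-0.003,"rz":0.03,"fingers":1},
    {"x":-15,"y":307,"z":-105,"rx":0,"ry":-0.003,"rz":0.03,"fingers":1},
  ],
)

```text
time_s: 33.08
tool_pos: [0.5141, -0.2575, 0.0892]
tool_rot: [-180.0, 0.0, 7.6]
force: [0.0, 1.1, -1.1]
grip_width: 0.0149
grasp_force: 45.0
```

```bash
python3 - <<'E'
from go import *
w=snap('wrist','w10'); rows((.514,-.2601,.09,7.4))
o=sensors.get_obs(); a=np.radians(o['tool_rot'][2]); X=np.array([np.cos(a),np.sin(a),0])
for s in (.042,.049,.056): print(proj(w,o['tool_pos']+X*s+[0,0,.0264]).round(1))
h=cv2.cvtColor(w['image'],cv2.COLOR_RGB2HSV).astype(int); m=(h[...,0]>100)&(h[...,0]<125)&(h[...,1]>130); m[:90]=0; m[:,:280]=0;m[:,370:]=0
r,c=np.nonzero(m); print('cap',r.min(),r.max(),c.min(),c.max(),c.mean())
E
```

```text
t 33.12 tcp [ 0.5142 -0.2576  0.0894] [-1.7998e+02  1.0000e-02  7.5800e+00] F [0.3 0.5 0.3] w 0.0149 g 45.0
xyz [-0.5  2.5 -0.6] r [-0.0003  0.0001  0.0032]
[324.6 163.8]
[324.6 148. ]
[324.6 131.9]
cap 132 399 283 369 322.27967479674794
```

>>> drive_tool(
  moves=[
    {"x":-0.5,"y":2.7,"z":0,"rx":0,"ry":0,"rz":0.003,"fingers":1},
    {"x":-0.5,"y":2.7,"z":0,"rx":0,"ry":0,"rz":0.003,"fingers":1},
    {"x":-0.5,"y":2.7,"z":20,"rx":0,"ry":0,"rz":0.003,"fingers":1},
    {"x":-0.5,"y":2.7,"z":40,"rx":0,"ry":0,"rz":0.003,"fingers":1},
    {"x":-0.5,"y":2.7,"z":50,"rx":0,"ry":0,"rz":0.003,"fingers":1},
    {"x":-0.5,"y":2.7,"z":55,"rx":0,"ry":0,"rz":0.003,"fingers":1},
    {"x":-0.5,"y":2.7,"z":60,"rx":0,"ry":0,"rz":0.003,"fingers":1},
    {"x":-0.5,"y":2.7,"z":65,"rx":0,"ry":0,"rz":0.003,"fingers":1},
    {"x":-0.5,"y":2.7,"z":70,"rx":0,"ry":0,"rz":0.003,"fingers":1},
    {"x":-0.5,"y":2.7,"z":75,"rx":0,"ry":0,"rz":0.003,"fingers":1},
    {"x":-0.5,"y":2.7,"z":80,"rx":0,"ry":0,"rz":0.003,"fingers":1},
    {"x":-0.5,"y":2.7,"z":82.5,"rx":0,"ry":0,"rz":0.003,"fingers":1},
    {"x":-0.5,"y":2.7,"z":83.5,"rx":0,"ry":0,"rz":0.003,"fingers":1},
    {"x":-0.5,"y":2.7,"z":83.5,"rx":0,"ry":0,"rz":0.003,"fingers":1},
  ],
)

```text
time_s: 34.88
tool_pos: [0.5139, -0.2617, 0.0074]
tool_rot: [-180.0, 0.0, 7.3]
force: [-3.8, 4.7, 12.2]
grip_width: 0.0147
grasp_force: 45.0
```

>>> drive_tool(
  moves=[
    {"x":0,"y":0,"z":-1,"rx":0,"ry":0,"rz":0,"fingers":0.3},
    {"x":0,"y":0,"z":-1,"rx":0,"ry":0,"rz":0,"fingers":0.3},
    {"x":0,"y":0,"z":-1,"rx":0,"ry":0,"rz":0,"fingers":0.3},
    {"x":0,"y":0,"z":-15,"rx":0,"ry":0,"rz":0,"fingers":0.3},
    {"x":0,"y":0,"z":-40,"rx":0,"ry":0,"rz":0,"fingers":0.3},
    {"x":0,"y":0,"z":-90,"rx":0,"ry":0,"rz":0,"fingers":0.3},
    {"x":0,"y":0,"z":-140,"rx":0,"ry":0,"rz":0,"fingers":0.1},
    {"x":0,"y":-60,"z":-200,"rx":0,"ry":0,"rz":0,"fingers":0.1},
    {"x":20,"y":-120,"z":-260,"rx":0,"ry":0,"rz":0,"fingers":0.1},
    {"x":40,"y":-180,"z":-320,"rx":0,"ry":0,"rz":0,"fingers":0.1},
    {"x":40,"y":-260,"z":-353,"rx":0,"ry":0,"rz":0,"fingers":0.1},
    {"x":40,"y":-260,"z":-353,"rx":0,"ry":0,"rz":0,"fingers":0.1},
    {"x":40,"y":-260,"z":-353,"rx":0,"ry":0,"rz":0,"fingers":0.1},
    {"x":40,"y":-260,"z":-353,"rx":0,"ry":0,"rz":0,"fingers":0.1},
  ],
)

```text
time_s: 36.62
tool_pos: [0.5211, 0.0031, 0.3611]
tool_rot: [179.9, -0.2, 7.5]
force: [0.3, -0.8, 0.5]
grip_width: 0.0391
grasp_force: 0.0
```

```bash
python3 - <<'E'
from tubes import *
d=snap('wrist','w11'); rows(); F=find(d)
T=[(*(c+.005*u),z,np.degrees(np.arctan2(u[1],u[0]))) for c,u in F for z in (.06,-.017)]; print(np.round(T,4)); rows(*T)
E
```

```text
t 36.67 tcp [5.207e-01 5.000e-04 3.595e-01] [ 1.799e+02 -7.000e-02  7.310e+00] F [ 0.3 -0.1  0.1] w 0.0391 g 0.0
body c [0.64   0.0517] size 0.0961 0.0264 cap [0.6923 0.0342] dist 0.0552 yaw -16.1 capyaw -18.5
body c [ 0.6328 -0.0522] size 0.0961 0.0263 cap [ 0.6845 -0.0718] dist 0.0553 yaw -18.9 capyaw -20.8
[[ 6.44800e-01  5.03000e-02  6.00000e-02 -1.61410e+01]
 [ 6.44800e-01  5.03000e-02 -1.70000e-02 -1.61410e+01]
 [ 6.37500e-01 -5.38000e-02  6.00000e-02 -1.89211e+01]
 [ 6.37500e-01 -5.38000e-02 -1.70000e-02 -1.89211e+01]]
t 36.67 tcp [5.207e-01 5.000e-04 3.595e-01] [ 1.799e+02 -7.000e-02  7.310e+00] F [ 0.3 -0.1  0.1] w 0.0391 g 0.0
xyz [129.1 -34.1 299.6] r [ 0.0015 -0.0015  0.4094]
xyz [129.  -34.3 376.6] r [ 0.0015 -0.0015  0.4094]
xyz [108.6  68.2 299.8] r [ 0.0015 -0.0016  0.4579]
xyz [108.5  68.1 376.8] r [ 0.0015 -0.0016  0.4579]
```

>>> drive_tool(
  moves=[
    {"x":108,"y":69,"z":60,"rx":0,"ry":0,"rz":0.15,"fingers":0.1},
    {"x":108,"y":69,"z":120,"rx":0,"ry":0,"rz":0.3,"fingers":0.1},
    {"x":108,"y":69,"z":180,"rx":0,"ry":0,"rz":0.459,"fingers":0.1},
    {"x":108,"y":69,"z":240,"rx":0,"ry":0,"rz":0.459,"fingers":0.1},
    {"x":108.5,"y":69,"z":300,"rx":0,"ry":0,"rz":0.459,"fingers":0.1},
    {"x":108.5,"y":69,"z":300,"rx":0,"ry":0,"rz":0.459,"fingers":0.1},
    {"x":108.5,"y":69,"z":300,"rx":0,"ry":0,"rz":0.459,"fingers":0.1},
    {"x":108.5,"y":69,"z":300,"rx":0,"ry":0,"rz":0.459,"fingers":0.1},
  ],
)

```text
time_s: 37.67
tool_pos: [0.6376, -0.0558, 0.06]
tool_rot: [180.0, -0.1, -19.2]
force: [0.4, 0.3, 0.6]
grip_width: 0.0396
grasp_force: 0.0
```

```bash
python3 - <<'E'
from go import *
rows((.638,-.0547,-.017,-19)); print(sensors.get_obs()['qpos'].round(1))
E
```

```text
t 37.67 tcp [ 0.6376 -0.0558  0.06  ] [ 1.7997e+02 -9.0000e-02 -1.9150e+01] F [0.4 0.3 0.6] w 0.0396 g 0.0
xyz [-0.1 -1.2 77. ] r [ 0.0005 -0.0015 -0.0026]
[  27.4   26.2  -31.6   93.    14.9   64.9 -117.1]
```

>>> drive_tool(
  moves=[
    {"x":0,"y":-1,"z":30,"rx":0,"ry":0,"rz":0,"fingers":0.1},
    {"x":0,"y":-1,"z":55,"rx":0,"ry":0,"rz":0,"fingers":0.1},
    {"x":0,"y":-1,"z":70,"rx":0,"ry":0,"rz":0,"fingers":0.1},
    {"x":0,"y":-1,"z":77,"rx":0,"ry":0,"rz":0,"fingers":0.1},
    {"x":0,"y":-1,"z":77,"rx":0,"ry":0,"rz":0,"fingers":0.1},
    {"x":0,"y":-1,"z":77,"rx":0,"ry":0,"rz":0,"fingers":1},
    {"x":0,"y":-1,"z":77,"rx":0,"ry":0,"rz":0,"fingers":1},
    {"x":0,"y":-1,"z":77,"rx":0,"ry":0,"rz":0,"fingers":1},
    {"x":0,"y":-1,"z":77,"rx":0,"ry":0,"rz":0,"fingers":1},
    {"x":0,"y":-1,"z":77,"rx":0,"ry":0,"rz":0,"fingers":1},
  ],
  force=45,
)

```text
time_s: 38.92
tool_pos: [0.6376, -0.0536, -0.0177]
tool_rot: [180.0, -0.0, -19.1]
force: [-0.1, 0.4, 2.8]
grip_width: 0.0147
grasp_force: 45.0
```

```bash
python3 - <<'E'
from go import *
rows((.638,-.0547,.09,-19),(.5201,-.3158,.09,7.4))
E
```

```text
t 38.92 tcp [ 0.6376 -0.0536 -0.0177] [ 1.7997e+02 -3.0000e-02 -1.9060e+01] F [-0.1  0.4  2.8] w 0.0147 g 45.0
xyz [   0.8    0.9 -107.7] r [ 0.0004 -0.0006 -0.0011]
xyz [ -25.3  286.2 -107.6] r [ 0.0006 -0.0005 -0.4619]
```

>>> drive_tool(
  moves=[
    {"x":0,"y":0,"z":-50,"rx":0,"ry":0,"rz":0,"fingers":1},
    {"x":0,"y":0,"z":-107,"rx":0,"ry":0,"rz":0,"fingers":1},
    {"x":-5,"y":60,"z":-107,"rx":0,"ry":0,"rz":-0.15,"fingers":1},
    {"x":-10,"y":120,"z":-107,"rx":0,"ry":0,"rz":-0.3,"fingers":1},
    {"x":-15,"y":180,"z":-107,"rx":0,"ry":0,"rz":-0.4,"fingers":1},
    {"x":-20,"y":240,"z":-107,"rx":0,"ry":0,"rz":-0.462,"fingers":1},
    {"x":-25,"y":286,"z":-107,"rx":0,"ry":0,"rz":-0.462,"fingers":1},
    {"x":-25,"y":286,"z":-107,"rx":0,"ry":0,"rz":-0.462,"fingers":1},
    {"x":-25,"y":286,"z":-107,"rx":0,"ry":0,"rz":-0.462,"fingers":1},
    {"x":-25,"y":286,"z":-107,"rx":0,"ry":0,"rz":-0.462,"fingers":1},
    {"x":-25,"y":286,"z":-107,"rx":0,"ry":0,"rz":-0.462,"fingers":1},
  ],
)

```text
time_s: 40.3
tool_pos: [0.521, -0.3141, 0.089]
tool_rot: [180.0, -0.0, 7.6]
force: [1.3, -0.6, -1.3]
grip_width: 0.0147
grasp_force: 45.0
```

```bash
cat > chk.py <<'E'
from go import *
import sys
def chk(name,zt,*t):
    w=snap('wrist',name); rows(*t)
    o=sensors.get_obs(); a=np.radians(o['tool_rot'][2]); X=np.array([np.cos(a),np.sin(a),0])
    for s in (.042,.056): print(proj(w,o['tool_pos']+X*s+[0,0,zt]).round(1))
    h=cv2.cvtColor(w['image'],cv2.COLOR_RGB2HSV).astype(int); m=((h[...,0]>100)&(h[...,0]<125)&(h[...,1]>130)).astype(np.uint8); m[250:]=0
    n,_,st,ce=cv2.connectedComponentsWithStats(m)
    print([(st[i].tolist(),ce[i].round(1).tolist()) for i in range(1,n) if st[i,4]>200])
E
python3 -c "
from chk import *
chk('w12',.0287,(.5201,-.3160,.09,7.4))"
```

```text
t 40.35 tcp [ 0.5209 -0.3144  0.089 ] [179.99  -0.     7.53] F [ 0.4 -0.2 -0. ] w 0.0147 g 45.0
xyz [-1.   1.5 -1. ] r [ 0.0002 -0.0001  0.0022]
[325.1 165.2]
[325.2 132.9]
[([139, 121, 39, 25, 854], [157.8, 133.0]), ([224, 121, 27, 23, 562], [237.0, 132.4]), ([295, 134, 58, 37, 1843], [321.7, 153.1])]
```

>>> drive_tool(
  moves=[
    {"x":-0.7,"y":1.6,"z":0,"rx":0,"ry":0,"rz":0.002,"fingers":1},
    {"x":-0.7,"y":1.6,"z":20,"rx":0,"ry":0,"rz":0.002,"fingers":1},
    {"x":-0.7,"y":1.6,"z":40,"rx":0,"ry":0,"rz":0.002,"fingers":1},
    {"x":-0.7,"y":1.6,"z":50,"rx":0,"ry":0,"rz":0.002,"fingers":1},
    {"x":-0.7,"y":1.6,"z":55,"rx":0,"ry":0,"rz":0.002,"fingers":1},
    {"x":-0.7,"y":1.6,"z":60,"rx":0,"ry":0,"rz":0.002,"fingers":1},
    {"x":-0.7,"y":1.6,"z":65,"rx":0,"ry":0,"rz":0.002,"fingers":1},
    {"x":-0.7,"y":1.6,"z":70,"rx":0,"ry":0,"rz":0.002,"fingers":1},
    {"x":-0.7,"y":1.6,"z":75,"rx":0,"ry":0,"rz":0.002,"fingers":1},
    {"x":-0.7,"y":1.6,"z":80,"rx":0,"ry":0,"rz":0.002,"fingers":1},
    {"x":-0.7,"y":1.6,"z":84,"rx":0,"ry":0,"rz":0.002,"fingers":1},
    {"x":-0.7,"y":1.6,"z":85,"rx":0,"ry":0,"rz":0.002,"fingers":1},
    {"x":-0.7,"y":1.6,"z":85,"rx":0,"ry":0,"rz":0.002,"fingers":1},
  ],
)

```text
time_s: 41.98
tool_pos: [0.5195, -0.3171, 0.005]
tool_rot: [180.0, 0.1, 7.3]
force: [-2.6, 1.0, 9.8]
grip_width: 0.0148
grasp_force: 45.0
```

Home: the TCP is at 5.0 mm, where 5.3 mm was expected, with 10 N reaction. Release and go back to the overview.

>>> drive_tool(
  moves=[
    {"x":0,"y":0,"z":-1,"rx":0,"ry":0,"rz":0,"fingers":0.3},
    {"x":0,"y":0,"z":-1,"rx":0,"ry":0,"rz":0,"fingers":0.3},
    {"x":0,"y":0,"z":-1,"rx":0,"ry":0,"rz":0,"fingers":0.3},
    {"x":0,"y":0,"z":-15,"rx":0,"ry":0,"rz":0,"fingers":0.3},
    {"x":0,"y":0,"z":-40,"rx":0,"ry":0,"rz":0,"fingers":0.3},
    {"x":0,"y":0,"z":-90,"rx":0,"ry":0,"rz":0,"fingers":0.3},
    {"x":0,"y":0,"z":-140,"rx":0,"ry":0,"rz":0,"fingers":0.1},
    {"x":0,"y":-60,"z":-200,"rx":0,"ry":0,"rz":0,"fingers":0.1},
    {"x":20,"y":-120,"z":-260,"rx":0,"ry":0,"rz":0,"fingers":0.1},
    {"x":40,"y":-180,"z":-320,"rx":0,"ry":0,"rz":0,"fingers":0.1},
    {"x":40,"y":-240,"z":-353,"rx":0,"ry":0,"rz":0,"fingers":0.1},
    {"x":40,"y":-315,"z":-353,"rx":0,"ry":0,"rz":0,"fingers":0.1},
    {"x":40,"y":-315,"z":-353,"rx":0,"ry":0,"rz":0,"fingers":0.1},
    {"x":40,"y":-315,"z":-353,"rx":0,"ry":0,"rz":0,"fingers":0.1},
    {"x":40,"y":-315,"z":-353,"rx":0,"ry":0,"rz":0,"fingers":0.1},
    {"x":40,"y":-315,"z":-353,"rx":0,"ry":0,"rz":0,"fingers":0.1},
  ],
)

```text
time_s: 43.98
tool_pos: [0.5194, -0.0021, 0.3562]
tool_rot: [180.0, 0.1, 7.1]
force: [-0.4, -0.5, -0.2]
grip_width: 0.039
grasp_force: 0.0
```

```bash
python3 - <<'E'
from tubes import *
d=snap('wrist','w13'); F=find(d)
T=[]
for c,u in F:
    o=c+.005*u; T+=[(*o,.06,np.degrees(np.arctan2(u[1],u[0])))]
print(np.round(T,4)); rows(*T)
E
```

```text
body c [0.6396 0.0499] size 0.0961 0.0263 cap [0.6923 0.0341] dist 0.055 yaw -16.0 capyaw -16.7
[[  0.6444   0.0485   0.06   -16.0162]]
t 44.02 tcp [ 0.5194 -0.0023  0.356 ] [1.7998e+02 1.0000e-01 7.0800e+00] F [ 0.3 -0.   0. ] w 0.0392 g 0.0
xyz [130.8 -35.1 295.7] r [0.0007 0.0016 0.4031]
```

>>> drive_tool(
  moves=[
    {"x":131,"y":-35,"z":60,"rx":0,"ry":0.001,"rz":0.15,"fingers":0.1},
    {"x":131,"y":-35,"z":120,"rx":0,"ry":0.001,"rz":0.3,"fingers":0.1},
    {"x":131,"y":-35,"z":180,"rx":0,"ry":0.001,"rz":0.405,"fingers":0.1},
    {"x":131,"y":-35,"z":240,"rx":0,"ry":0.001,"rz":0.405,"fingers":0.1},
    {"x":131,"y":-35,"z":296,"rx":0,"ry":0.001,"rz":0.405,"fingers":0.1},
    {"x":131,"y":-35,"z":296,"rx":0,"ry":0.001,"rz":0.405,"fingers":0.1},
    {"x":131,"y":-35,"z":296,"rx":0,"ry":0.001,"rz":0.405,"fingers":0.1},
    {"x":131,"y":-35,"z":296,"rx":0,"ry":0.001,"rz":0.405,"fingers":0.1},
  ],
)

```text
time_s: 45.02
tool_pos: [0.646, 0.0507, 0.0621]
tool_rot: [-180.0, -0.1, -16.0]
force: [0.9, 0.7, 0.8]
grip_width: 0.0388
grasp_force: 0.0
```

```bash
python3 - <<'E'
from go import *
rows((.6445,.0488,-.0172,-16.2)); print(sensors.get_obs()['qpos'].round(1))
E
```

```text
t 45.02 tcp [0.646  0.0507 0.0621] [-1.7998e+02 -1.4000e-01 -1.6000e+01] F [0.9 0.7 0.8] w 0.0388 g 0.0
xyz [-1.1  2.3 79.3] r [-0.0004 -0.0024  0.0035]
[  25.    29.7  -41.9   91.5   21.1   66.9 -127.5]
```

>>> drive_tool(
  moves=[
    {"x":-1,"y":2,"z":30,"rx":0,"ry":0,"rz":0,"fingers":0.1},
    {"x":-1,"y":2,"z":55,"rx":0,"ry":0,"rz":0,"fingers":0.1},
    {"x":-1,"y":2,"z":70,"rx":0,"ry":0,"rz":0,"fingers":0.1},
    {"x":-1,"y":2,"z":78,"rx":0,"ry":0,"rz":0,"fingers":0.1},
    {"x":-1,"y":2,"z":78,"rx":0,"ry":0,"rz":0,"fingers":0.1},
    {"x":-1,"y":2,"z":78,"rx":0,"ry":0,"rz":0,"fingers":1},
    {"x":-1,"y":2,"z":78,"rx":0,"ry":0,"rz":0,"fingers":1},
    {"x":-1,"y":2,"z":78,"rx":0,"ry":0,"rz":0,"fingers":1},
    {"x":-1,"y":2,"z":78,"rx":0,"ry":0,"rz":0,"fingers":1},
    {"x":-1,"y":2,"z":78,"rx":0,"ry":0,"rz":0,"fingers":1},
  ],
  force=45,
)

```text
time_s: 46.28
tool_pos: [0.6438, 0.0499, -0.0168]
tool_rot: [180.0, -0.1, -15.9]
force: [-0.8, -1.2, 2.4]
grip_width: 0.0148
grasp_force: 45.0
```

```bash
python3 - <<'E'
from go import *
rows((.6445,.0488,.09,-16.2),(.5273,-.3715,.09,7.4))
E
```

```text
t 46.27 tcp [ 0.6438  0.0499 -0.0168] [ 1.7999e+02 -9.0000e-02 -1.5910e+01] F [-0.8 -1.2  2.4] w 0.0148 g 45.0
xyz [   1.2    0.8 -106.8] r [ 0.0002 -0.0015  0.005 ]
xyz [   3.7  437.2 -106.7] r [ 0.0005 -0.0015 -0.4069]
```

Seated TCP height should be about 6.2 mm this time. Carry to above clip 0.

>>> drive_tool(
  moves=[
    {"x":0,"y":0,"z":-50,"rx":0,"ry":0,"rz":0,"fingers":1},
    {"x":0,"y":0,"z":-107,"rx":0,"ry":0,"rz":0,"fingers":1},
    {"x":0,"y":60,"z":-107,"rx":0,"ry":-0.001,"rz":-0.1,"fingers":1},
    {"x":0,"y":120,"z":-107,"rx":0,"ry":-0.001,"rz":-0.2,"fingers":1},
    {"x":0,"y":180,"z":-107,"rx":0,"ry":-0.001,"rz":-0.3,"fingers":1},
    {"x":0,"y":240,"z":-107,"rx":0,"ry":-0.001,"rz":-0.407,"fingers":1},
    {"x":2,"y":300,"z":-107,"rx":0,"ry":-0.001,"rz":-0.407,"fingers":1},
    {"x":3,"y":360,"z":-107,"rx":0,"ry":-0.001,"rz":-0.407,"fingers":1},
    {"x":4,"y":410,"z":-107,"rx":0,"ry":-0.001,"rz":-0.407,"fingers":1},
    {"x":4,"y":437,"z":-107,"rx":0,"ry":-0.001,"rz":-0.407,"fingers":1},
    {"x":4,"y":437,"z":-107,"rx":0,"ry":-0.001,"rz":-0.407,"fingers":1},
    {"x":4,"y":437,"z":-107,"rx":0,"ry":-0.001,"rz":-0.407,"fingers":1},
    {"x":4,"y":437,"z":-107,"rx":0,"ry":-0.001,"rz":-0.407,"fingers":1},
  ],
)

```text
time_s: 47.9
tool_pos: [0.5285, -0.3691, 0.09]
tool_rot: [-180.0, -0.0, 7.6]
force: [0.3, 0.1, -0.4]
grip_width: 0.0149
grasp_force: 45.0
```

```bash
python3 -c "
from chk import *
chk('w14',.0278,(.5273,-.3716,.09,7.4))"
```

```text
t 47.95 tcp [ 0.5284 -0.3694  0.0901] [ 1.80e+02 -2.00e-02  7.58e+00] F [ 0.2  0.  -0.4] w 0.0146 g 45.0
xyz [-1.4  2.   0.1] r [ 0.     -0.0003  0.0032]
[325.2 164.8]
[325.3 132.6]
[([52, 121, 44, 24, 963], [73.9, 132.6]), ([140, 120, 40, 24, 863], [159.3, 131.5]), ([225, 125, 29, 23, 579], [238.8, 136.1]), ([295, 131, 53, 37, 1572], [318.4, 149.2])]
```

>>> drive_tool(
  moves=[
    {"x":-1.4,"y":2,"z":0,"rx":0,"ry":0,"rz":0.003,"fingers":1},
    {"x":-1.4,"y":2,"z":20,"rx":0,"ry":0,"rz":0.003,"fingers":1},
    {"x":-1.4,"y":2,"z":40,"rx":0,"ry":0,"rz":0.003,"fingers":1},
    {"x":-1.4,"y":2,"z":50,"rx":0,"ry":0,"rz":0.003,"fingers":1},
    {"x":-1.4,"y":2,"z":55,"rx":0,"ry":0,"rz":0.003,"fingers":1},
    {"x":-1.4,"y":2,"z":60,"rx":0,"ry":0,"rz":0.003,"fingers":1},
    {"x":-1.4,"y":2,"z":65,"rx":0,"ry":0,"rz":0.003,"fingers":1},
    {"x":-1.4,"y":2,"z":70,"rx":0,"ry":0,"rz":0.003,"fingers":1},
    {"x":-1.4,"y":2,"z":75,"rx":0,"ry":0,"rz":0.003,"fingers":1},
    {"x":-1.4,"y":2,"z":80,"rx":0,"ry":0,"rz":0.003,"fingers":1},
    {"x":-1.4,"y":2,"z":84,"rx":0,"ry":0,"rz":0.003,"fingers":1},
    {"x":-1.4,"y":2,"z":85,"rx":0,"ry":0,"rz":0.003,"fingers":1},
    {"x":-1.4,"y":2,"z":85,"rx":0,"ry":0,"rz":0.003,"fingers":1},
  ],
)

```text
time_s: 49.58
tool_pos: [0.5266, -0.3729, 0.0059]
tool_rot: [-180.0, 0.0, 7.3]
force: [-2.3, 3.5, 9.7]
grip_width: 0.0145
grasp_force: 45.0
```

Release, rise, and stand back to look at the whole rotator.

>>> drive_tool(
  moves=[
    {"x":0,"y":0,"z":-1,"rx":0,"ry":0,"rz":0,"fingers":0.3},
    {"x":0,"y":0,"z":-1,"rx":0,"ry":0,"rz":0,"fingers":0.3},
    {"x":0,"y":0,"z":-1,"rx":0,"ry":0,"rz":0,"fingers":0.3},
    {"x":0,"y":0,"z":-15,"rx":0,"ry":0,"rz":0,"fingers":0.3},
    {"x":0,"y":0,"z":-40,"rx":0,"ry":0,"rz":0,"fingers":0.3},
    {"x":0,"y":0,"z":-90,"rx":0,"ry":0,"rz":0,"fingers":0.3},
    {"x":-30,"y":-30,"z":-140,"rx":0,"ry":0,"rz":0,"fingers":0.3},
    {"x":-60,"y":-80,"z":-140,"rx":0,"ry":0,"rz":0,"fingers":0.3},
    {"x":-60,"y":-80,"z":-140,"rx":0,"ry":0,"rz":0,"fingers":0.3},
    {"x":-60,"y":-80,"z":-140,"rx":0,"ry":0,"rz":0,"fingers":0.3},
  ],
)

```text
time_s: 50.82
tool_pos: [0.457, -0.3026, 0.1459]
tool_rot: [179.8, -0.0, 7.2]
force: [0.8, 1.0, 0.2]
grip_width: 0.0308
grasp_force: 0.0
```

```bash
python3 - <<'E'
from go import *
w=snap('wrist','w15'); snap('top','top2'); rows(); crop('w15',100,0,540,210,1.8,'a')
a=cv2.imread('pics/a.png'); t=cv2.imread('pics/top2.png')[60:260,120:440]
b=np.zeros((220,a.shape[1],3),np.uint8); t=cv2.resize(t,(352,220)); b[:,:352]=t; cv2.imwrite('pics/v8.png',np.vstack([a,b]))
E
```

```text
t 50.92 tcp [ 0.4575 -0.3029  0.1454] [ 1.7995e+02 -7.0000e-02  7.1900e+00] F [-0.1  0.2 -0.4] w 0.0304 g 0.0
```

View pics/v8.png

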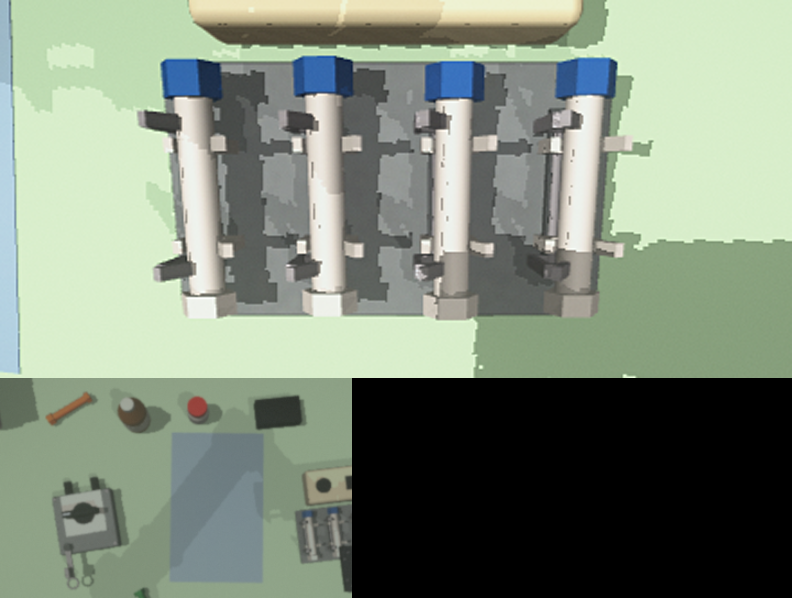

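All four tubes lie in the clips, at about (200,190), (325,190), (452,190) and (580,190), with the noses closed over them. The liner is empty, the handle is off and the hasp is out. The pot, box and bottle look unmoved.

```bash
python3 -c "
from cell import workorder; print(workorder.sign_off())"
```

```text
the job is handed in; nothing more can be done
None
```

The job is handed in, with no verdict returned. The last pictures show the handle off, the hasp out, all four tubes seated in the clips with the jaws closed over them, and the pot, slide box and bottle where they stood.

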